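# Walk a heavy reagent cartridge home into its cooling dock and bolt it

### The job

Load the heavy white reagent cartridge into the grey cooling dock: without lifting or tipping it, walk it along the bench between the dock's rails by alternating gentle pushes on its two blue rear corner posts only, never touching the delicate green window between them, until its front sits squarely and fully home against the dock's end stop, past the stiff connector. Then push the red tab so that the dock's bolt slides fully into the notch in the cartridge's flank, take the hand away, and leave the other things on the bench where they are.

Things in the scene. Friction and masses are not known exactly. Their poses are not given: they have to be found in the camera images.
- cartridge: Heavy flat-bottomed cartridge, white, grey well field on top, 140 long (x) x 146 wide (y) x 50 mm high, 0.7-1.0 kg, standing loose. Origin: middle of underside; x to its front (enters the dock), y left. Slides at 3-8 N; wedged in the rails up to 20; hard pressing breaks it. Right flank: notch 22 mm long, 24 deep, from 28 mm up, centred 25 mm ahead of origin, takes the bolt.
- left_rear (a point): Middle of the rear face of the cartridge's left blue corner post, 25 mm up. Post 12 mm wide, centred 67 mm left of the centre line, from 1 to 47 mm up; its rear face is 70 mm behind the cartridge's origin. Pushing this corner forward turns the free cartridge to the right, about 1 degree per 2 mm of push, and moves its middle forward by about 40 % of the push.
- right_rear (a point): The same on the right blue corner post (67 mm right of the centre line); pushing it turns the cartridge to the left.
- shell: The cartridge's white housing: all of it except the two blue posts and the window. The robot must not push on it. Origin and axes as the cartridge's.
- window: Delicate green clear window on the cartridge's rear, 100 mm wide and 34 mm high, between the two posts; its face lies 12.5 mm ahead of the posts' rear faces. Not to be touched by the robot. Origin: its middle, at bench height.
- front_left (a point): Lower edge of the cartridge's front face, 60 mm left of its centre line, at bench height.
- front_right (a point): Lower edge of the cartridge's front face, 60 mm right of its centre line, at bench height.
- dock: Grey cooling dock, fixed. Origin: middle of its end stop at bench height; x is the loading direction, y left. Stop: plane x = 0, rigid; behind it a 72 mm high head. Slick rails 26 mm high from x = -85 mm to the stop, inner faces y = +/-77 mm (4 mm play each side); orange flares widen to +/-96 mm at x = -125 mm. No floor: cartridge slides on the bench; home at origin x = -70 mm.
- connector (a joint): Travel (m) of the black connector block in the middle of the end stop. At 0 it stands out 10 mm from the stop, at 0.010 it is flush (cartridge home). Starts 0 to 3 mm in; the cartridge moves it against a steady drag of about 4 N and it stays where pushed.
- bolt (a joint): Travel (m) of the dock's steel bolt: 0 drawn back, 0.026 fully in. Slides in the dock's +y direction on the right rail against about 2.5 N, stays where left; its tongue (15 mm wide, 28 to 40 mm up, at dock x = -45 mm) enters the notch only when the cartridge is home. Starts 0 to 4 mm in.
- bolt_tab (a point): Middle of the outer (dock -y) face of the red tab on the bolt, 58 mm up; push here in the dock's +y direction. Tab 24 mm wide (along dock x), 10 mm thick, from 28 to 76 mm up; free room on its outer side. With the bolt drawn back the point lies at dock x = -45, y = -120 mm.
- buffer_bottle: Clear bottle with blue cap, 60 mm across, 85 high; a bystander, to be left where it is. Origin: middle of its underside.
- enzyme_jar: Small amber jar with orange cap, 48 mm across, 60 high; a bystander, to be left where it is. Origin: middle of its underside.
- waste_cup: White open cup, 72 mm across, 85 high; a bystander, to be left where it is. Origin: middle of its underside.
- plate_stack: Stack of clear well plates, 128 x 86 x 44 mm; a bystander, to be left where it is. Origin: middle of its underside.

How it is judged:
On the way, in this order (a step that is already met when the one before it is completed fails the run):
1. the cartridge's front is between the parallel rails, squared up to the dock (angle between the x axis of cartridge and the x axis of dock, either way round below 0.1 rad and x of each of front_left, front_right in the frame of dock above -0.08 m and y of front_left in the frame of dock below 0.068 m and y of front_right in the frame of dock above -0.068 m), for 0.1 s.
2. the cartridge is fully home against the end stop (x of each of front_left, front_right in the frame of dock above -0.0025 m and value of joint connector above 0.0075 m and angle between cartridge's own z axis and vertical below 0.05 rad), for 0.2 s.
3. the bolt is slid into the notch (value of joint bolt above 0.021 m), for 0.1 s.
At the end, for the whole second after the job is handed in: Both front corners of the cartridge within 2.5 mm of the dock's end stop, connector pushed in more than 7.5 mm, cartridge flat on the bench and at rest, bolt at least 21 mm in (all of step 2 and value of joint bolt above 0.021 m and linear speed of cartridge below 0.01 m/s); the robot touches nothing.
It fails at once if the delicate window is touched (contact force between any of the fingers, the arm and window above 0.5 N).
It fails at once if the cartridge is pushed elsewhere than on its two blue rear posts (contact force between any of the fingers, the arm and shell above 3 N).
It fails at once if the cartridge is lifted or tipped (height (world z) of cartridge above 0.012 m or angle between cartridge's own z axis and vertical above 0.15 rad).
It fails at once if the cartridge is pressed by the robot with more than 60 N (contact force between any of the fingers, the arm and cartridge above 60 N).
It fails at once if a bystander is moved more than 30 mm (distance of any of buffer_bottle, enzyme_jar, waste_cup, plate_stack from where it was at the start of the episode above 0.03 m).
It also fails if it takes over 72 s, if anything falls off the work surface, if the arm or the gripper's body presses on something with over 40 N, if the wrist force passes 120 N, or if a joint passes its speed limit or range.

### The arm

A 7-joint arm with a two-finger parallel gripper is mounted at the origin on the work surface. World frame = base frame: x ahead of the robot, y to its left, z up, the work surface at z = 0. Lengths are in m, angles in rad, forces in N, time in s.
With the tool pointing down it reaches from about 0.425 to 0.925 m from the base axis. Payload 6.8 kg.
Tool frame: the origin (TCP) lies at the very end of the fingers, on their centre line; the grasp point (between the pads) lies r.grip_depth behind it (r.grip_depth is the distance from the TCP to the grasp point, in m); z points along the fingers, x is the direction in which the jaws open and shut, and the axes are right-handed (so a half turn about z gives the same grasp; the last joint's range is limited). The gripper opens to 85 mm and grips with 20 to 120 N. Pads are 22 mm wide; open, the fingers measure 114 mm over their backs; the gripper's body (76 mm by 85 mm) begins 54 mm behind the grasp point. The pads swing forward as they close: fully open they stand 13 mm farther back than shut.
Start: joints at [-0.108, 0.477, 0.022, 1.555, -0.011, 1.109, -0.083], TCP at [0.675, 0, 0.231] pointing down, gripper open.
Joint ranges: [-2.96, 2.96], [-0.34, 2.1], [-1.41, 1.46], [0.24, 2.44], [-1.37, 4.51], [0.17, 1.92], [-2.96, 2.96]. Speed limits (rad/s): [2.39, 2.39, 3.14, 3.14, 3.14, 3.14, 3.14].

### API

Orientations are given as a rotation vector (axis times angle).
In Python, from bench import readout, grab_frame, workorder, r gives the robot as it stands.
- The arm moves only by the shell command python3 -m handwheel 'ROWS' [FORCE]. ROWS is text: rows parted by semicolons, each of 7 numbers parted by spaces: the shift along the tool's x, y, z in mm, then the turn, a rotation vector about the tool's x, y, z in degrees, then the finger opening in mm, from 0 to 85.4. A call has 1 to 12 rows; each row is the pose to reach, as a shift and turn from the pose commanded when the call began, along the tool's axes at that moment; what a row does not reach only later rows make up. A row lasts 1/8 s, in which the tool goes at most 62.5 mm and 10.7 degrees, less where a joint would pass 70% of its speed; a pose out of reach is approached as far as the arm can. A call with a gripper value outside its range is refused whole. The fingers move at their own pace and stop on an object; FORCE is the grip in N (left out, the last holds). Time passes only in rows, so rows that repeat a pose let the fingers close. It gives the time, the measured TCP pose, the force and the opening at its end, in the units of the state.
- readout.get_obs(): the state, without advancing time (a new reading comes with each control period).
- grab_frame(name): name is "scene" or "side" or "wrist"; returns a dict with "pixels" (420x560x3 uint8, red, green, blue), "fx", "fy", "cx", "cy" (pixels), "D" ([k1, k2, p1, p2, k3] as OpenCV has them; the pictures are not rectified), "rvec" (rotation vector, rad) and "tvec" (3), from world to camera coordinates, as OpenCV has them. Camera axes: x right, y down, z forward; pixel columns grow to the right and rows downward; lengths in m; the calibration is good to about 2 mm. A picture is of the moment at which its call begins. There is no depth.
- workorder.hand_in(): hands the job in, once; it reports no verdict.
The state is a dict: "clock": time; "joints": joint angles; "qvel": joint speeds; "tau": joint torques, N m; "tcp_pos": TCP position; "orientation": TCP orientation; "contact_force": force on the tool from outside, world axes, zero at the start; "moment": the same for the moment, N m; "grip_width": finger opening in m.
Only numpy, scipy, OpenCV 4.12 (cv2) and the standard library are available. Lean on these libraries where they do the work, as an engineer would, in place of code of your own. Each camera call takes 0.05 s, during which the arm holds its last target.

## Working session

There is one attempt and no reset: what is moved stays moved. The work goes in short steps, Python scripts to look and compute and a shell command to move; the robot and the scene stay as the last step left them, time stands still between calls to the robot, and variables do not carry over. Pictures are saved under pics/ and viewed, and the job is handed in when it is done.

```bash
ls; mkdir -p pics; python3 - <<'E'
from bench import readout, grab_frame, r
import cv2
print(readout.get_obs(), r.grip_depth)
for n in ["scene","side","wrist"]:
    f=grab_frame(n); cv2.imwrite(f"pics/{n}0.png",f["pixels"][:,:,::-1])
    print(n,{k:f[k] for k in f if k!="pixels"})
E
```

```text
pics
{'clock': 0.0, 'joints': array([-0.10809592,  0.47780551,  0.02233497,  1.55647813, -0.01149135,
        1.1093076 , -0.0830934 ]), 'qvel': array([-0.00044891, -0.00155766,  0.00053377, -0.00022617,  0.00149531,
        0.00077541,  0.00063066]), 'tau': array([-5.45967814e-04, -5.96443820e+01,  1.60769675e+00, -2.81194621e+01,
        1.24063640e-02,  9.39900521e-03,  2.20753498e-05]), 'tcp_pos': array([ 6.74390051e-01, -1.89509901e-05,  2.30310748e-01]), 'orientation': array([ 3.14144595e+00,  5.01667457e-05, -2.92901748e-03]), 'contact_force': array([ 0.23733478,  0.08287186, -0.83972772]), 'moment': array([-0.01081229, -0.00311346,  0.0078863 ]), 'grip_width': 0.08542774049286217} 0.0187
scene {'fx': 484.97632695433333, 'fy': 484.97632695433333, 'cx': 269.86229865917016, 'cy': 216.5094392828458, 'D': array([0.00921604, 0.        , 0.        , 0.        , 0.        ]), 'rvec': array([ 1.14727323,  2.26681658, -1.07175764]), 'tvec': array([ 0.32622454, -0.26546556,  1.75093899])}
side {'fx': 396.92275783426487, 'fy': 396.92275783426487, 'cx': 278.13525209740874, 'cy': 217.53882833951687, 'D': array([-0.0651095,  0.       ,  0.       ,  0.       ,  0.       ]), 'rvec': array([ 0.19651259, -2.89370413,  1.11301016]), 'tvec': array([0.58148148, 0.07834516, 1.10561434])}
wrist {'fx': 335.34008026301933, 'fy': 335.34008026301933, 'cx': 279.8996512417948, 'cy': 208.56090687242852, 'D': array([-0.00615062,  0.        ,  0.        ,  0.        ,  0.        ]), 'rvec': array([-2.81692601e+00, -5.98685248e-05,  2.85298325e-03]), 'tvec': array([-0.67430418, -0.0417467 ,  0.38122143])}
```

View pics/scene0.png

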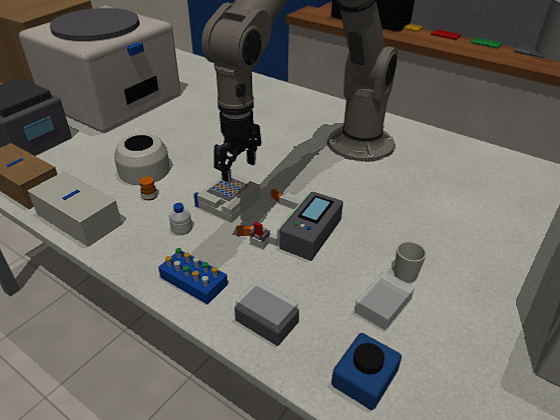

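View pics/side0.png

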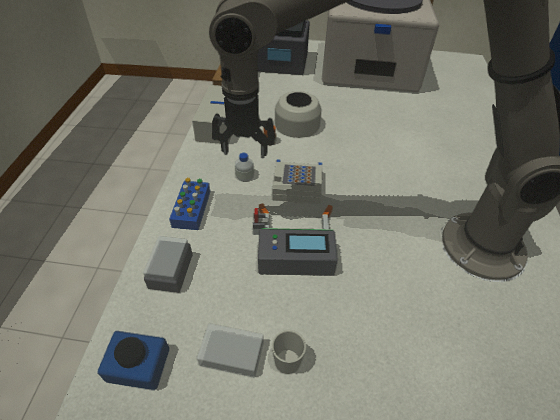

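View pics/wrist0.png

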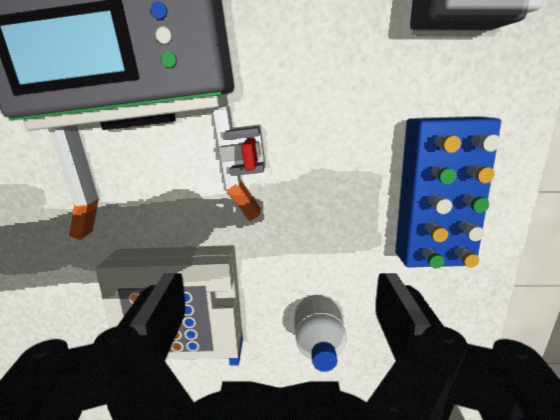

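```bash
cat > h.py <<'E'
import numpy as np, cv2
from scipy.optimize import least_squares
def proj(f,P):
    p,_=cv2.projectPoints(np.asarray(P,float).reshape(-1,1,3),f["rvec"],f["tvec"],np.array([[f["fx"],0,f["cx"]],[0,f["fy"],f["cy"]],[0,0,1]]),f["D"]); return p.reshape(-1,2)
def toplane(f,uv,z):
    K=np.array([[f["fx"],0,f["cx"]],[0,f["fy"],f["cy"]],[0,0,1]])
    n=cv2.undistortPoints(np.asarray(uv,float).reshape(-1,1,2),K,f["D"]).reshape(-1,2)
    R,_=cv2.Rodrigues(f["rvec"]); C=-R.T@f["tvec"]
    d=np.c_[n,np.ones(len(n))]@R
    z=np.broadcast_to(z,len(n)); s=(z-C[2])/d[:,2]
    return C+s[:,None]*d
def xf(pose,P):
    x,y,a=pose; P=np.asarray(P,float); c,s=np.cos(a),np.sin(a)
    return np.c_[x+c*P[:,0]-s*P[:,1],y+s*P[:,0]+c*P[:,1],P[:,2]]
def fit(obs,x0):
    # obs: list of (frame, pts3d local, uv)
    def res(p): return np.concatenate([(proj(f,xf(p,P))-np.asarray(u,float)).ravel() for f,P,u in obs])
    s=least_squares(res,x0,x_scale=[.01,.01,.05],loss='soft_l1'); return s.x,res(s.x).reshape(-1,2)
# local models
CART={'box':[(sx*.07,sy*.073,z) for z in (0,.05) for sx in(1,-1) for sy in (1,-1)]}
def save(f,name,crop=None,scale=1,dots=None):
    im=f["pixels"][:,:,::-1].copy()
    x0,y0,x1,y1=crop or (0,0,560,420)
    im=cv2.resize(im[y0:y1,x0:x1],None,fx=scale,fy=scale,interpolation=cv2.INTER_CUBIC)
    if dots is not None:
        for u,v in dots: cv2.circle(im,(int((u-x0+.5)*scale),int((v-y0+.5)*scale)),2,(255,0,255),-1)
    for k in range((x0//20+1)*20,x1,20): cv2.putText(im,str(k),(int((k-x0)*scale),8),0,.3,(0,0,255),1); cv2.line(im,(int((k-x0+.5)*scale),9),(int((k-x0+.5)*scale),14),(0,0,255),1)
    for k in range((y0//20+1)*20,y1,20): cv2.putText(im,str(k),(0,int((k-y0)*scale)),0,.3,(0,0,255),1); cv2.line(im,(18,int((k-y0+.5)*scale)),(24,int((k-y0+.5)*scale)),(0,0,255),1)
    cv2.imwrite("pics/"+name,im)
E
python3 - <<'E'
from h import *; from bench import grab_frame
import pickle
f=grab_frame("wrist"); pickle.dump(f,open("w0.pkl","wb"))
save(f,"w0a.png",(0,80,270,380),2)
uv=[(103,268),(236,247),(80,236),(250,220)]
print(toplane(f,[(105,248),(231,245)],.05)); print(toplane(f,[(70,130),(215,110)],.026)); print(toplane(f,[(324,365)],.085)) 
g=grab_frame("side");save(g,"s0a.png",(220,140,350,290),4)
E
```

```text
[[ 0.48867471 -0.07126657  0.05      ]
 [ 0.62284064 -0.06764048  0.05      ]]
[[0.46105777 0.04915602 0.026     ]
 [0.60988994 0.0684568  0.026     ]]
[[ 0.72208163 -0.19314494  0.085     ]]
```

View pics/w0a.png

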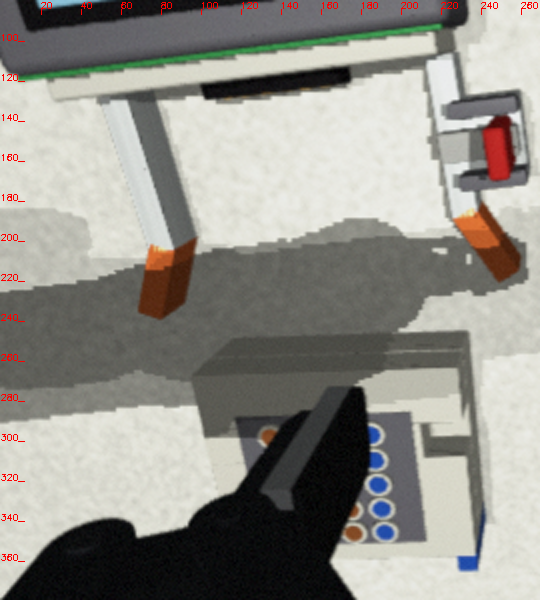

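View pics/s0a.png

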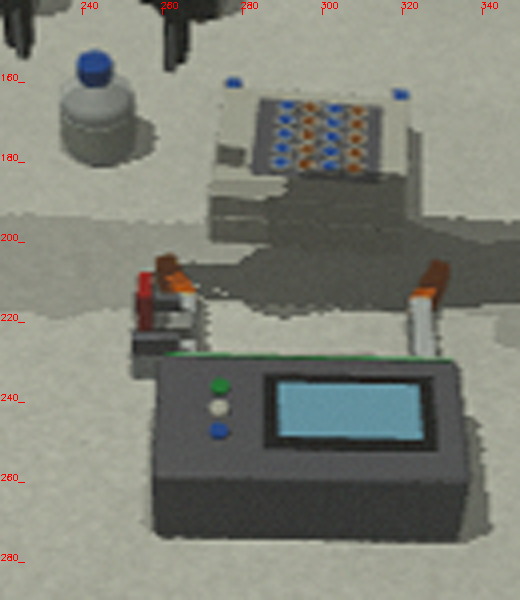

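```bash
python3 - <<'E'
from h import *; import pickle
f=pickle.load(open("w0.pkl","rb"))
R,_=cv2.Rodrigues(f["rvec"]);print("C",-R.T@f["tvec"])
D=[(-.085,.077,.026),(-.085,.077,0),(-.125,.096,.026),(-.125,.096,0),(-.085,-.077,.026),(-.125,-.096,.026)]
u=[(86,203.5),(98.5,198.5),(80,239),(92.5,232),(226.5,188.5),(250,220)]
p,e=fit([(f,D,u)],[.54,.07,1.6]);print("dock",p,np.degrees(p[2]));print(e.round(1))
C=[(.07,.073,0),(.07,-.073,0),(.07,.073,.05),(.07,-.073,.05),(-.07,-.061,.047),(-.07,-.073,.047)]
v=[(114,249),(234,246),(97,267),(235.5,261),(229,365),(239,365)]
q,e=fit([(f,C,v)],[.54,-.14,1.6]);print("cart",q,np.degrees(q[2]));print(e.round(1))
E
```

```text
C [0.67511855 0.08185095 0.3734169 ]
dock [0.52972339 0.06339229 1.68890073] 96.7668838459776
[[ 0.4  0.7]
 [ 0.2 -1.2]
 [ 0.8  0.5]
 [ 0.5 -1.3]
 [-1.  -0.4]
 [-1.4  0.8]]
cart [ 0.5493905  -0.16199833  1.60368389] 91.88431855618123
[[ 2.5 -1.4]
 [ 1.3 -1.8]
 [-1.8  0.4]
 [-6.1  2.6]
 [ 0.3  0.3]
 [ 0.1  0. ]]
```

```bash
python3 -m handwheel '-25 55 10 0 0 0 0; -50 110 20 0 0 0 0; -75 165 30 0 0 0 0; -100 220 40 0 0 0 0; -124 270 50 0 0 0 0; -124 270 50 0 0 0 0' 60; python3 - <<'E'
from h import *; from bench import grab_frame
import pickle
f=grab_frame("wrist"); pickle.dump(f,open("w1.pkl","wb")); save(f,"w1.png")
g=grab_frame("scene"); pickle.dump(g,open("sc1.pkl","wb")); save(g,"sc1.png",(100,130,350,280),3)
print(toplane(g,[(147,185)],.05),toplane(g,[(179,209)],.08))
E
```

```text
clock: 1.0
tcp_pos: [0.547, -0.276, 0.1805]
orientation: [3.139, -0.015, -0.005]
contact_force: [1.1, -0.4, 1.1]
grip_width: -0.0
[[ 0.67596687 -0.36902873  0.05      ]] [[ 0.7274384  -0.17834457  0.08      ]]
```

View pics/w1.png

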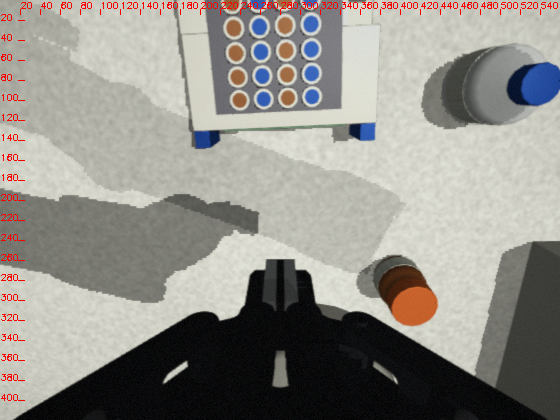

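View pics/sc1.png

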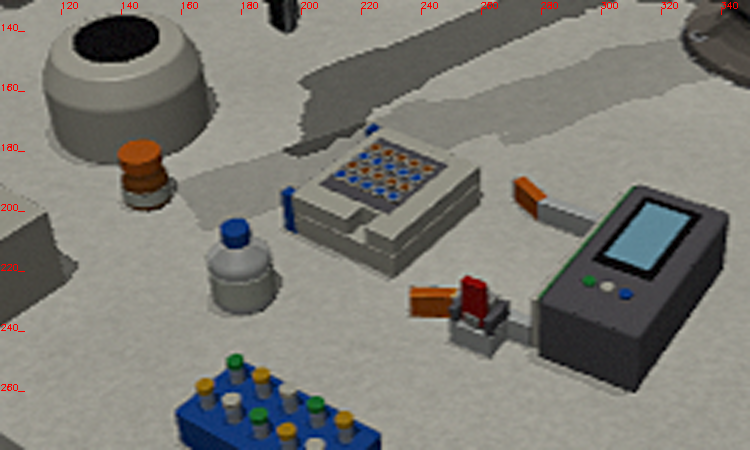

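```bash
python3 - <<'E'
from h import *
import pickle
f=pickle.load(open("w1.pkl","rb")); save(f,"w1z.png",(180,100,390,160),3.8)
g=pickle.load(open("sc1.pkl","rb")); save(g,"sc1z.png",(180,160,340,270),5)
E
```

```text
(no output)
```

View pics/w1z.png

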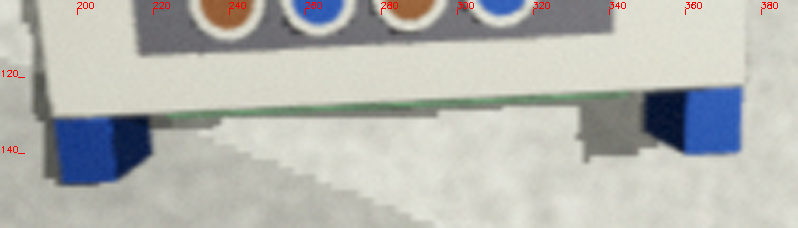

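View pics/sc1z.png

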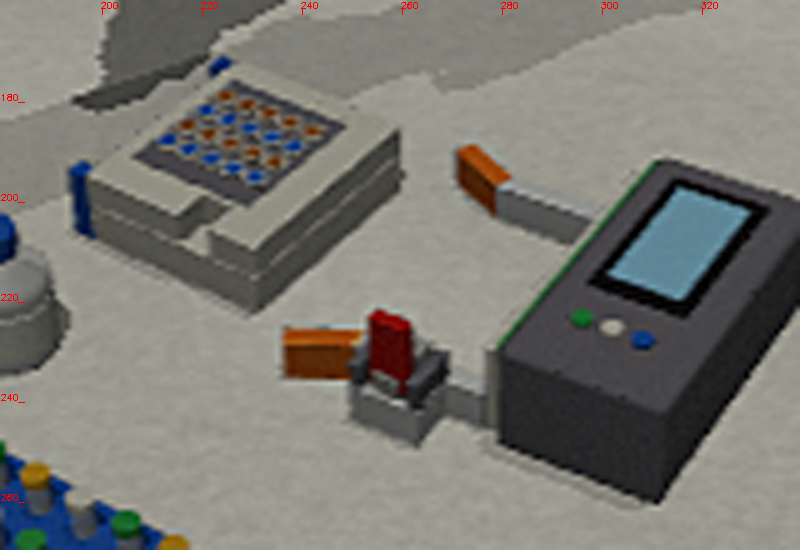

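```bash
python3 - <<'E'
from h import *; import pickle
f=pickle.load(open("w1.pkl","rb"));g=pickle.load(open("sc1.pkl","rb"))
P=[(-.07,.073,.047),(-.07,.061,.047),(-.07,-.061,.047),(-.07,-.073,.047)]
u=np.array([(196.3,148.7),(210.5,147.6),(360.3,140.3),(374.7,140.3)])-.5
S=[(.07,-.073,0),(.07,.073,0),(.07,-.073,.05),(.07,.073,.05)]
v=np.array([(230,222.6),(260.4,196),(230,213.6),(260,186)])-.5
for o in ([(f,P,u)],[(g,S,v)],[(f,P,u),(g,S,v)]):
    q,e=fit(o,[.54,-.16,1.6]);print("cart",q.round(4),np.degrees(q[2]).round(2),e.round(1).tolist())
d=np.array([.5297,.0634,1.6889])
c=np.cos(d[2]);s=np.sin(d[2]);dx=q[:2]-d[:2];print("in dock",c*dx[0]+s*dx[1],-s*dx[0]+c*dx[1],np.degrees(q[2]-d[2]))
D=[(-.085,.077,.026),(-.085,.077,0),(-.125,.096,.026),(-.125,.096,0),(-.085,-.077,.026),(-.125,-.096,.026),(-.045,-.12,.076),(0,0,.072)]
save(g,"sc1d.png",(180,160,340,270),5,dots=np.r_[proj(g,xf(d,D)),proj(g,xf(q,S+P))])
print(toplane(f,[(414,308)],.06),toplane(f,[(540,82)],.085))
E
```

```text
cart [ 0.5485 -0.1616  1.6088] 92.18 [[-0.1, -0.2], [0.3, 0.2], [-0.3, 0.4], [0.1, -0.3]]
cart [ 0.5486 -0.163   1.5912] 91.17 [[0.6, 0.8], [-0.1, 2.5], [-0.4, -3.6], [-0.0, -0.7]]
cart [ 0.5487 -0.1617  1.6063] 92.03 [[-0.0, -0.3], [0.3, 0.1], [-0.2, 0.6], [0.2, -0.0], [1.4, 1.0], [0.1, 2.3], [0.5, -3.5], [0.2, -0.8]]
in dock -0.22577735337512922 0.007619362819764254 -4.732576846575421
[[ 0.66949198 -0.380849    0.06      ]] [[ 0.72115465 -0.18704593  0.085     ]]
```

View pics/sc1d.png

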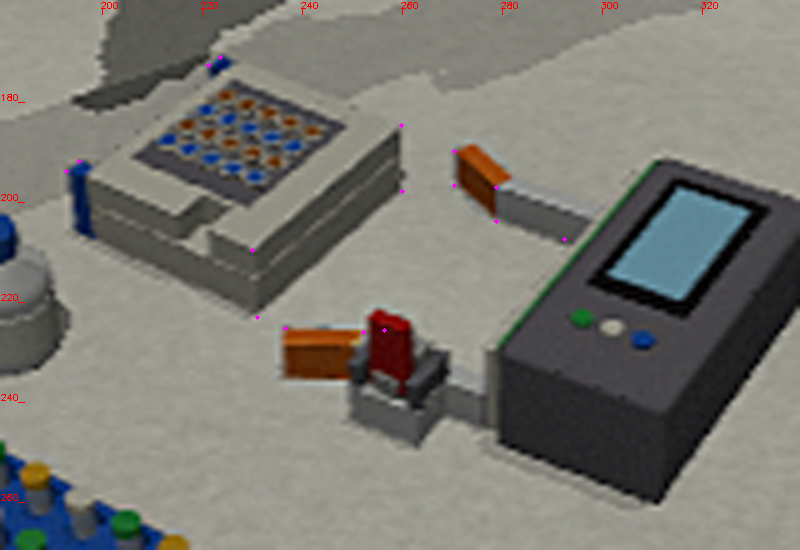

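```bash
python3 -m handwheel '-33 -2 30 2 0 -3.4 0; -66 -4 80 4 0 -6.8 0; -66 -4 125 4 0 -6.8 0;-66 -4 160 4 0 -6.8 0; -66 -4 168 4 0 -6.8 0; -66 -4 168 4 0 -6.8 0'; cat >> h.py <<'E'
DOCK=np.array([.5297,.0634,1.6889])
def todock(p):
    c,s=np.cos(DOCK[2]),np.sin(DOCK[2]); d=np.asarray(p[:2])-DOCK[:2]
    return np.array([c*d[0]+s*d[1],-s*d[0]+c*d[1]])
POST=[(-.07,.073,.047),(-.07,.061,.047),(-.07,-.061,.047),(-.07,-.073,.047)]
E
cat > look.py <<'E'
import sys,pickle
from h import *; from bench import grab_frame,readout
n=sys.argv[1]
f=grab_frame("wrist"); pickle.dump(f,open(f"w{n}.pkl","wb")); save(f,f"w{n}.png",None,1.4)
o=readout.get_obs(); t=o["tcp_pos"]
print("t",round(o["clock"],2),"tcp dock mm",(todock(t)*1e3).round(1),"z",(t[2]*1e3).round(1),"F",o["contact_force"].round(1), o["orientation"].round(3))
E
python3 look.py 2
```

```text
clock: 1.85
tcp_pos: [0.4861, -0.265, 0.0137]
orientation: [-3.066, -0.185, -0.001]
contact_force: [-0.4, -0.4, 0.4]
grip_width: -0.0
t 1.9 tcp dock mm [-321.6   81.7] z 14.4 F [ 0.3 -0.4  0.2] [-3.067e+00 -1.840e-01 -3.000e-03]
```

View pics/w2.png

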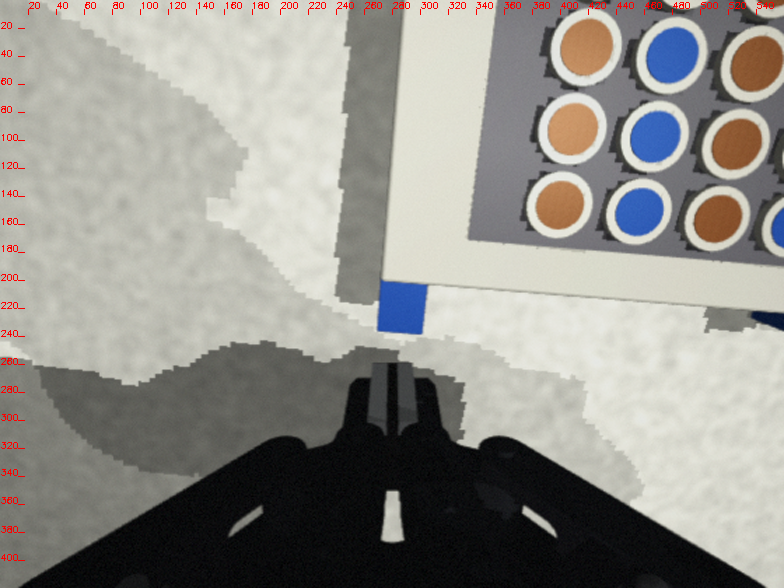

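```bash
python3 -m handwheel '0 -8 0.5 0 0 0 0; 0 -13 1 0 0 0 0; 0 -18 1.2 0 0 0 0; 0 -22 1.5 0 0 0 0'; python3 look.py 3
```

```text
clock: 2.4
tcp_pos: [0.4826, -0.2444, 0.0137]
orientation: [-3.068, -0.182, -0.001]
contact_force: [0.0, -5.3, 1.5]
grip_width: 0.0
t 2.45 tcp dock mm [-300.1   83.2] z 13.6 F [-0.2 -1.6  1.6] [-3.068e+00 -1.820e-01 -1.000e-03]
```

View pics/w3.png

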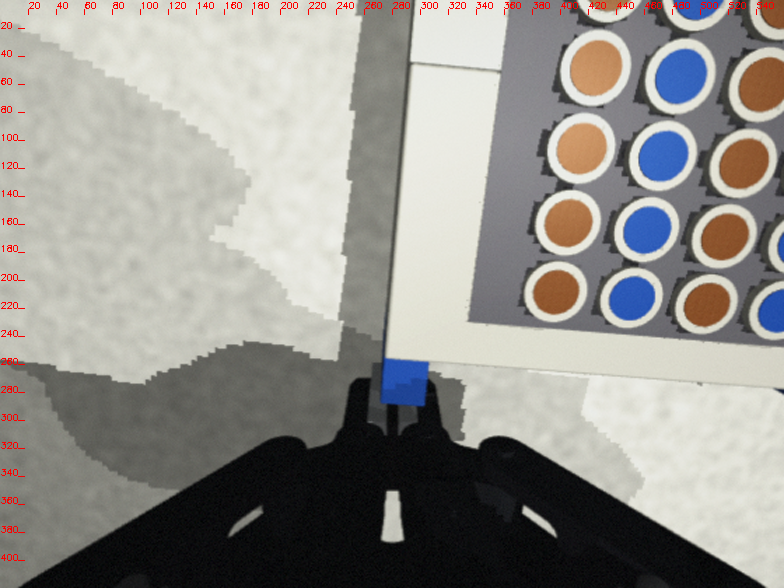

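```bash
python3 -m handwheel '0 -5 0.3 0 0 0 0; 0 -10 0.7 0 0 0 0; 0 12 -1 0 0 0 0; 40 26 -1.8 0 0 0 0; 90 26 -1.8 0 0 0 0; 135 26 -1.8 0 0 0 0; 135 25 -1.8 0 0 0 0'; python3 look.py 4
```

```text
clock: 3.32
tcp_pos: [0.6237, -0.252, 0.0139]
orientation: [-3.066, -0.187, -0.006]
contact_force: [-0.3, 0.6, 0.1]
grip_width: 0.0001
t 3.38 tcp dock mm [-324.7  -53.3] z 13.5 F [-0.4 -0.2  0. ] [-3.066e+00 -1.850e-01 -1.000e-03]
```

View pics/w4.png

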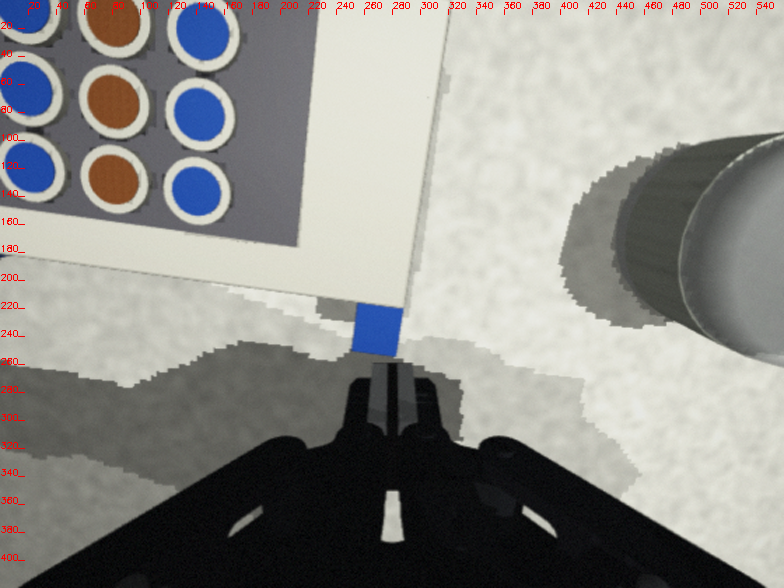

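```bash
cat > post.py <<'E'
import sys,pickle
from h import *
def post(f):
    hsv=cv2.cvtColor(f["pixels"],cv2.COLOR_RGB2HSV)
    m=cv2.inRange(hsv,(100,150,60),(130,255,255))
    n,l,st,ce=cv2.connectedComponentsWithStats(m)
    best=None
    for i in range(1,n):
        x,y,w,h,a=st[i]
        if a>250 and abs(ce[i][0]-285)<60 and ce[i][1]>60:
            # bottom-most candidate
            if best is None or ce[i][1]>ce[best][1]: best=i
    c,_=cv2.findContours((l==best).astype(np.uint8),cv2.RETR_EXTERNAL,cv2.CHAIN_APPROX_NONE)
    b=cv2.boxPoints(cv2.minAreaRect(c[0])); b=b[np.argsort(b[:,1])]
    rear=b[2:]; rear=rear[np.argsort(rear[:,0])]
    w=toplane(f,rear,.047); d=np.array([todock(p) for p in w])
    ang=np.degrees(np.arctan2(d[0,0]-d[1,0],d[1,1]-d[0,1])) if 0 else np.degrees(np.arctan2(d[0,0]-d[1,0],-(d[0,1]-d[1,1])))
    return rear,d.mean(0),np.linalg.norm(d[0]-d[1]),d
if __name__=="__main__":
    f=pickle.load(open(f"w{sys.argv[1]}.pkl","rb")); r_,c,w,d=post(f)
    e=d[0]-d[1]
    print("rear px",r_.round(1).tolist(),"dock mm",(c*1e3).round(1),"width",round(w*1e3,1),"head deg",np.degrees(np.arctan2(-e[0],e[1])).round(1))
E
for i in 2 3 4; do python3 post.py $i; done
```

```text
rear px [[269.0, 235.5], [301.29998779296875, 238.1999969482422]] dock mm [-289.9   80. ] width 11.7 head deg -5.0
rear px [[270.79998779296875, 287.5], [303.70001220703125, 290.1000061035156]] dock mm [-289.6   80.2] width 12.5 head deg -5.0
rear px [[250.8000030517578, 250.10000610351562], [282.6000061035156, 254.3000030517578]] dock mm [-299.2  -51.3] width 11.8 head deg -8.1
```

```bash
python3 -m handwheel '2 -14 1 0 0 0 0; 2 -20 1.4 0 0 0 0; 2 -26 1.8 0 0 0 0; 2 -33 2.3 0 0 0 0; 0 -15 1 0 0 0 0; -45 -10 0.8 0 0 0 0; -95 -10 0.8 0 0 0 0; -135 -10 0.8 0 0 0 0; -135 -10 0.8 0 0 0 0'; python3 look.py 5; python3 post.py 5
```

```text
clock: 4.5
tcp_pos: [0.4794, -0.2607, 0.013]
orientation: [-3.066, -0.175, 0.007]
contact_force: [0.7, -0.2, -0.1]
grip_width: -0.0
t 4.55 tcp dock mm [-315.7   85.2] z 13.4 F [0.6 0.6 0.5] [-3.066e+00 -1.780e-01  2.000e-03]
rear px [[283.6000061035156, 209.8000030517578], [318.70001220703125, 212.1999969482422]] dock mm [-275.    80.2] width 12.4 head deg -4.2
```

View pics/w5.png

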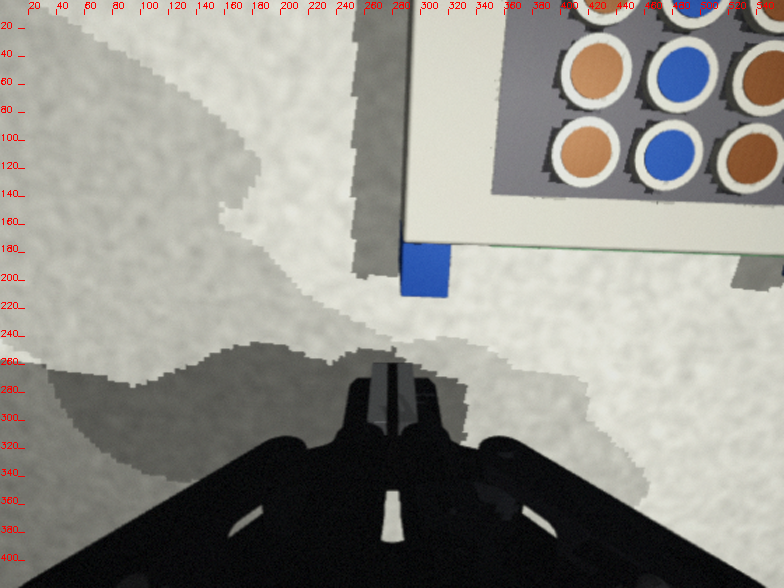

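```bash
python3 -m handwheel '2 -29 2 0 0 0 0; 4 -35 2.4 0 0 0 0; 4 -41 2.8 0 0 0 0; 4 -47 3.3 0 0 0 0; 4 -54 3.8 0 0 0 0; 4 -35 2.4 0 0 0 0; 45 -10 0.7 0 0 0 0; 95 -8 0.6 0 0 0 0; 133 -8 0.6 0 0 0 0; 133 -8 0.6 0 0 0 0'; python3 look.py 6; python3 post.py 6
```

```text
clock: 5.8
tcp_pos: [0.6194, -0.2349, 0.014]
orientation: [-3.066, -0.186, -0.006]
contact_force: [-0.5, -0.7, 0.6]
grip_width: 0.0001
t 5.85 tcp dock mm [-307.3  -51.1] z 13.6 F [-0.4 -1.3 -0.8] [-3.066e+00 -1.840e-01 -2.000e-03]
rear px [[255.0, 228.89999389648438], [287.1000061035156, 234.60000610351562]] dock mm [-273.8  -50.7] width 11.8 head deg -10.5
```

View pics/w6.png

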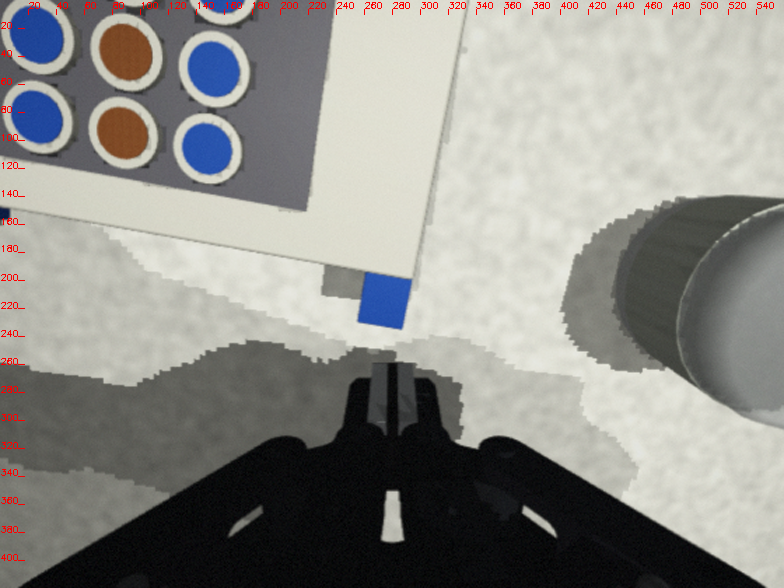

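```bash
python3 -m handwheel '2 -20 1.4 0 0 0 0; 2 -26 1.8 0 0 0 0; 2 -32 2.2 0 0 0 0; 2 -38 2.6 0 0 0 0; 2 -44 3.1 0 0 0 0; 0 -30 2 0 0 0 0; -45 -28 2 0 0 0 0; -95 -28 2 0 0 0 0; -133 -28 2 0 0 0 0; -133 -28 2 0 0 0 0'; python3 look.py 7; python3 post.py 7
```

```text
clock: 7.1
tcp_pos: [0.4752, -0.224, 0.0128]
orientation: [-3.065, -0.177, 0.008]
contact_force: [0.1, -0.7, -0.9]
grip_width: 0.0003
t 7.15 tcp dock mm [-279.    85.1] z 13.1 F [ 0.   0.  -0.4] [-3.065e+00 -1.790e-01  3.000e-03]
rear px [[282.5, 222.6999969482422], [316.8999938964844, 225.8000030517578]] dock mm [-242.9   80.5] width 12.3 head deg -5.6
```

View pics/w7.png

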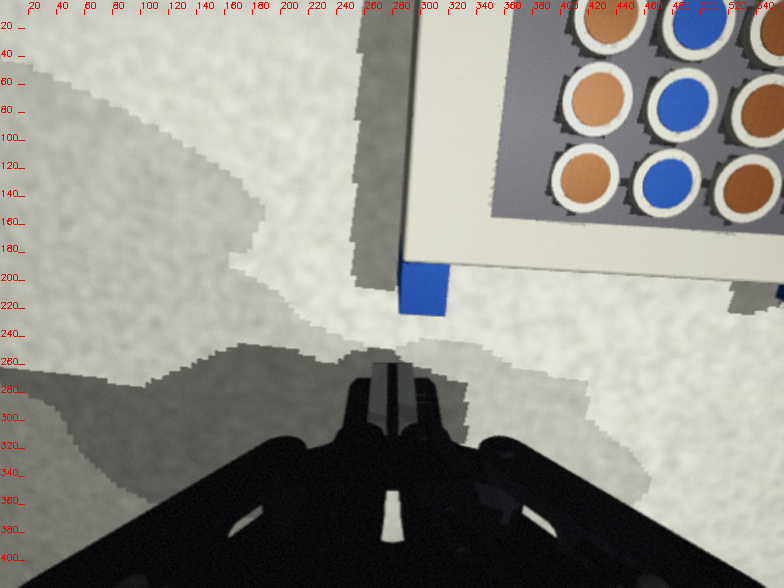

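```bash
python3 -m handwheel '3 -25 1.7 0 0 0 0; 3 -31 2.2 0 0 0 0; 3 -37 2.6 0 0 0 0; 3 -42 2.9 0 0 0 0; 3 -25 1.7 0 0 0 0; 45 -10 0.7 0 0 0 0; 95 -8 0.6 0 0 0 0; 134 -8 0.6 0 0 0 0; 134 -8 0.6 0 0 0 0'; python3 look.py 8; python3 post.py 8
python3 - <<'E'
from h import *; from bench import grab_frame
g=grab_frame("scene"); save(g,"sc8.png",(180,150,340,270),5)
E
```

```text
clock: 8.28
tcp_pos: [0.616, -0.1989, 0.0138]
orientation: [-3.066, -0.186, -0.006]
contact_force: [-0.9, -0.3, 0.5]
grip_width: 0.0
t 8.32 tcp dock mm [-271.2  -52.1] z 13.4 F [-0.2 -0.5 -0.2] [-3.066e+00 -1.840e-01 -1.000e-03]
rear px [[250.10000610351562, 258.20001220703125], [281.79998779296875, 262.70001220703125]] dock mm [-248.7  -49.7] width 11.8 head deg -8.8
```

View pics/w8.png

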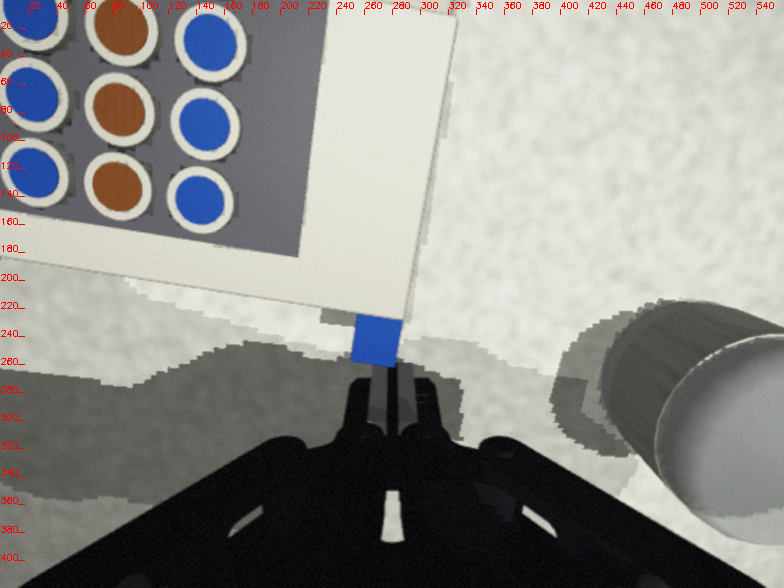

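View pics/sc8.png

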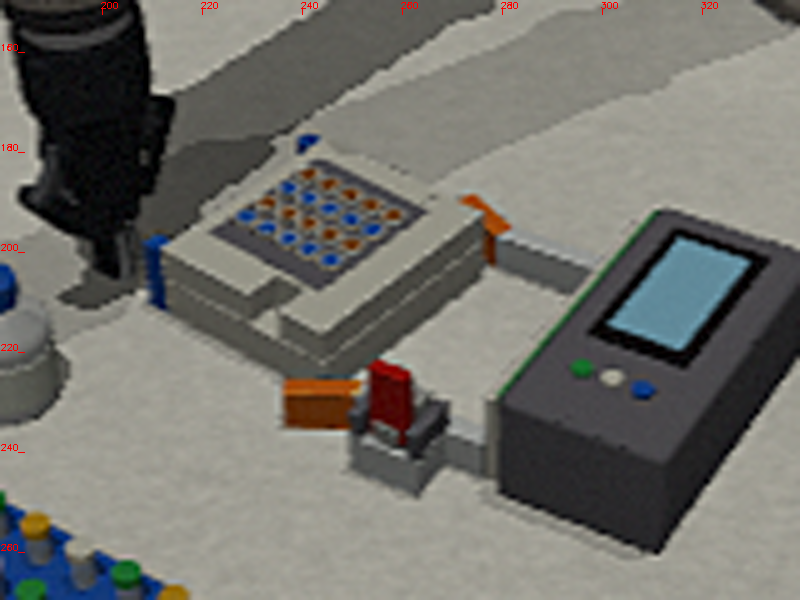

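```bash
python3 -m handwheel '2 -10 0.7 0 0 0 0; 2 -16 1.1 0 0 0 0; 2 -22 1.5 0 0 0 0; 2 -28 2 0 0 0 0; 2 -34 2.4 0 0 0 0; 0 -20 1.4 0 0 0 0; -45 -18 1.3 0 0 0 0; -95 -18 1.3 0 0 0 0; -133 -18 1.3 0 0 0 0; -133 -18 1.3 0 0 0 0'; python3 look.py 9; python3 post.py 9
```

```text
clock: 9.62
tcp_pos: [0.4732, -0.198, 0.0128]
orientation: [-3.065, -0.177, 0.007]
contact_force: [-0.1, 0.8, 0.5]
grip_width: -0.0001
t 9.68 tcp dock mm [-252.9   84. ] z 13.2 F [ 0.9  0.4 -0.7] [-3.066e+00 -1.790e-01  3.000e-03]
rear px [[277.0, 216.6999969482422], [310.8999938964844, 220.3000030517578]] dock mm [-214.6   81.5] width 12.1 head deg -6.4
```

View pics/w9.png

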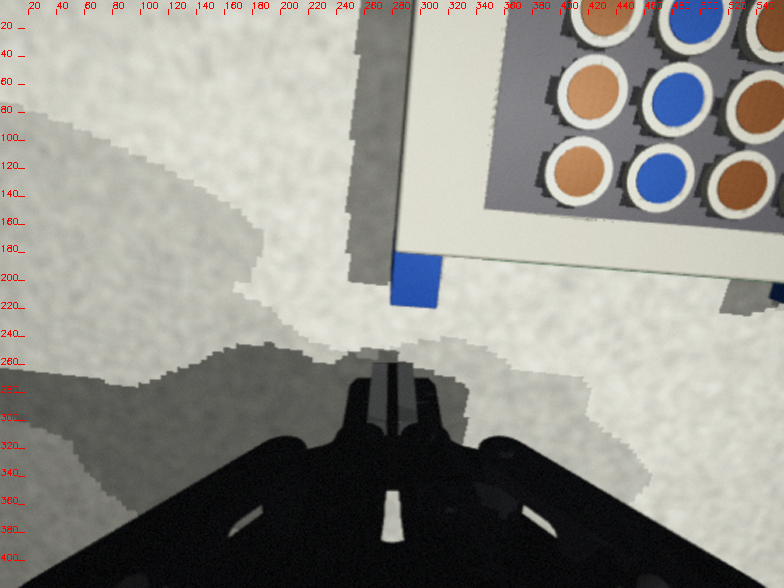

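```bash
python3 -m handwheel '2 -26 1.8 0 0 0 0; 2 -32 2.2 0 0 0 0; 2 -37 2.6 0 0 0 0; 2 -40 2.8 0 0 0 0; 3 -25 1.7 0 0 0 0; 45 -10 0.7 0 0 0 0; 95 -8 0.6 0 0 0 0; 133 -8 0.6 0 0 0 0; 133 -8 0.6 0 0 0 0'; python3 look.py 10; python3 post.py 10
python3 - <<'E'
from h import *; from bench import grab_frame
g=grab_frame("scene"); save(g,"sc10.png",(180,150,340,270),5)
E
```

```text
clock: 10.8
tcp_pos: [0.6128, -0.1729, 0.0137]
orientation: [-3.066, -0.186, -0.005]
contact_force: [-1.2, -0.4, -0.7]
grip_width: 0.0
t 10.85 tcp dock mm [-244.9  -52. ] z 13.3 F [ 1.3 -0.6 -0.9] [-3.066e+00 -1.840e-01 -1.000e-03]
rear px [[249.1999969482422, 261.6000061035156], [281.20001220703125, 266.29998779296875]] dock mm [-223.9  -49.2] width 12.0 head deg -9.1
```

View pics/sc10.png

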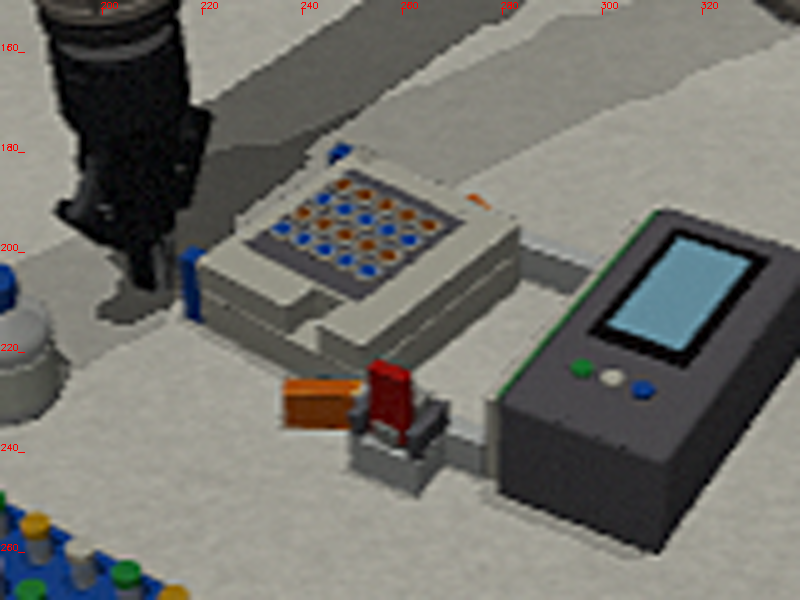

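```bash
python3 -m handwheel '2 -9 0.6 0 0 0 0; 2 -15 1 0 0 0 0; 2 -21 1.5 0 0 0 0; 2 -26 1.8 0 0 0 0; 2 -31 2.2 0 0 0 0'; python3 -m handwheel '0 15 -1 0 0 0 0; -45 17 -1.2 0 0 0 0; -95 17 -1.2 0 0 0 0; -134 17 -1.2 0 0 0 0; -134 17 -1.2 0 0 0 0'; python3 look.py 11; python3 post.py 11
```

```text
clock: 11.52
tcp_pos: [0.609, -0.1439, 0.0145]
orientation: [-3.069, -0.181, -0.006]
contact_force: [5.9, -6.0, -1.6]
grip_width: -0.0002
clock: 12.15
tcp_pos: [0.4715, -0.176, 0.0127]
orientation: [-3.065, -0.177, 0.008]
contact_force: [0.0, -0.2, -0.0]
grip_width: -0.0002
t 12.2 tcp dock mm [-230.9   83. ] z 13.1 F [ 1.2  0.2 -0.1] [-3.066e+00 -1.790e-01  3.000e-03]
rear px [[278.5, 217.1999969482422], [313.20001220703125, 221.0]] dock mm [-192.8   79.9] width 12.4 head deg -6.7
```

View pics/w11.png

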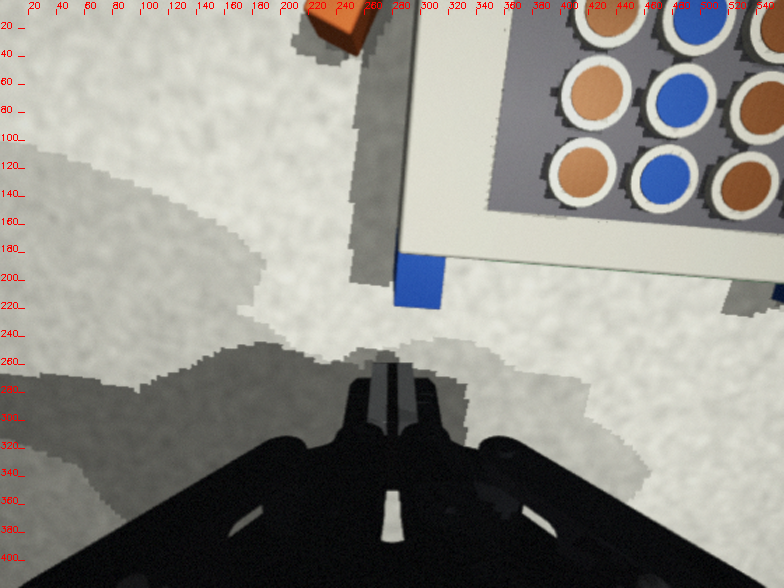

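```bash
python3 -m handwheel '2 -25 1.8 0 0 0 0; 2 -31 2.2 0 0 0 0; 2 -35 2.5 0 0 0 0; 2 -39 2.7 0 0 0 0'; python3 -m handwheel '3 15 -1 0 0 0 0; 45 31 -2.2 0 0 0 0; 95 31 -2.2 0 0 0 0; 131 31 -2.2 0 0 0 0; 131 31 -2.2 0 0 0 0'; python3 look.py 12; python3 post.py 12
```

```text
clock: 12.7
tcp_pos: [0.4736, -0.1381, 0.0131]
orientation: [-3.068, -0.18, 0.0]
contact_force: [-3.3, -8.3, 2.0]
grip_width: 0.0001
clock: 13.32
tcp_pos: [0.6112, -0.151, 0.0138]
orientation: [-3.066, -0.185, -0.006]
contact_force: [-1.0, 0.1, 0.0]
grip_width: -0.0002
t 13.38 tcp dock mm [-222.9  -53.1] z 13.4 F [-0.4 -0.9 -0.2] [-3.066e+00 -1.840e-01 -1.000e-03]
rear px [[251.6999969482422, 261.3999938964844], [283.20001220703125, 265.8999938964844]] dock mm [-201.9  -51.1] width 11.8 head deg -8.8
```

View pics/w12.png

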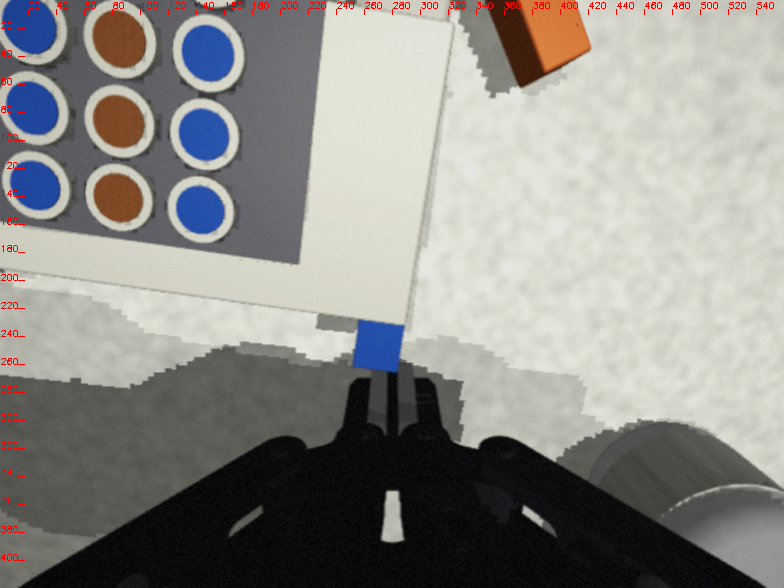

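```bash
python3 -m handwheel '2 -9 0.6 0 0 0 0; 2 -15 1 0 0 0 0; 2 -21 1.5 0 0 0 0; 2 -27 1.9 0 0 0 0; 2 -33 2.3 0 0 0 0'; python3 -m handwheel '0 15 -1 0 0 0 0; -45 17 -1.2 0 0 0 0; -95 17 -1.2 0 0 0 0; -134 17 -1.2 0 0 0 0; -134 17 -1.2 0 0 0 0'; python3 look.py 13; python3 post.py 13
```

```text
clock: 14.0
tcp_pos: [0.6075, -0.1204, 0.0149]
orientation: [-3.07, -0.18, -0.008]
contact_force: [4.7, -6.1, -0.2]
grip_width: -0.0001
clock: 14.62
tcp_pos: [0.4695, -0.152, 0.0128]
orientation: [-3.065, -0.178, 0.008]
contact_force: [0.3, -0.0, 0.2]
grip_width: 0.0001
t 14.68 tcp dock mm [-206.8   82.2] z 13.1 F [ 0.4 -0.2  0.6] [-3.066e+00 -1.800e-01  3.000e-03]
rear px [[291.0, 234.6999969482422], [325.0, 237.3000030517578]] dock mm [-175.1   74.6] width 12.2 head deg -4.8
```

View pics/w13.png

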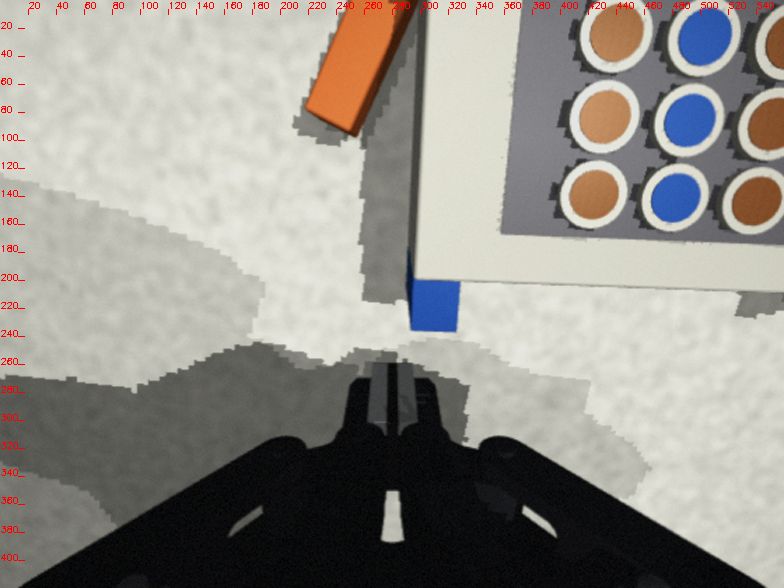

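```bash
python3 -m handwheel '5 -20 1.4 0 0 0 0; 5 -25 1.8 0 0 0 0; 5 -30 2.1 0 0 0 0; 5 -34 2.4 0 0 0 0'; python3 -m handwheel '3 15 -1 0 0 0 0; 45 23 -1.6 0 0 0 0; 95 23 -1.6 0 0 0 0; 130 23 -1.6 0 0 0 0; 130 23 -1.6 0 0 0 0'; python3 look.py 14; python3 post.py 14
```

```text
clock: 15.18
tcp_pos: [0.4752, -0.1191, 0.0132]
orientation: [-3.069, -0.18, 0.001]
contact_force: [-4.1, -10.0, 3.1]
grip_width: 0.0001
clock: 15.8
tcp_pos: [0.6108, -0.1236, 0.0138]
orientation: [-3.066, -0.186, -0.005]
contact_force: [-0.5, -0.3, 0.1]
grip_width: -0.0002
t 15.85 tcp dock mm [-195.7  -56. ] z 13.3 F [-0.4 -0.  -1.6] [-3.066e+00 -1.840e-01 -1.000e-03]
rear px [[258.8999938964844, 271.0], [291.0, 274.1000061035156]] dock mm [-178.2  -56.7] width 12.0 head deg -6.0
```

View pics/w14.png

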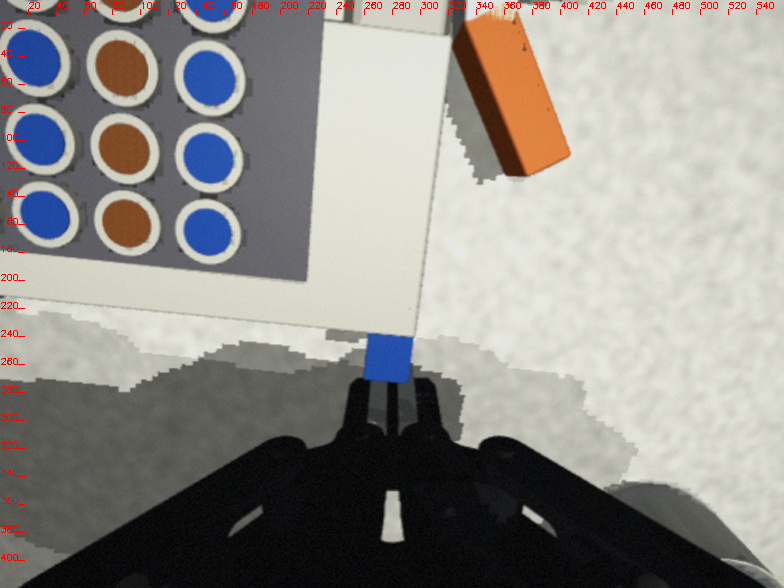

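```bash
python3 -m handwheel '1 -8 0.6 0 0 0 0; 1 -14 1 0 0 0 0; 1 -20 1.4 0 0 0 0; 1 -26 1.8 0 0 0 0'; python3 -m handwheel '0 12 -0.8 0 0 0 0; -45 14 -1 0 0 0 0; -95 14 -1 0 0 0 0; -131 14 -1 0 0 0 0; -131 14 -1 0 0 0 0'; python3 look.py 15; python3 post.py 15
```

```text
clock: 16.35
tcp_pos: [0.6064, -0.0995, 0.0146]
orientation: [-3.069, -0.181, -0.006]
contact_force: [4.5, -5.9, -0.1]
grip_width: 0.0003
clock: 16.98
tcp_pos: [0.4722, -0.1283, 0.0128]
orientation: [-3.065, -0.178, 0.007]
contact_force: [0.0, 1.3, 0.2]
grip_width: 0.0
t 17.02 tcp dock mm [-183.7   76.8] z 13.2 F [0.5 0.1 0.3] [-3.066e+00 -1.800e-01  2.000e-03]
rear px [[287.0, 256.0], [320.0, 256.0]] dock mm [-159.6   70.7] width 12.1 head deg -0.1
```

View pics/w15.png

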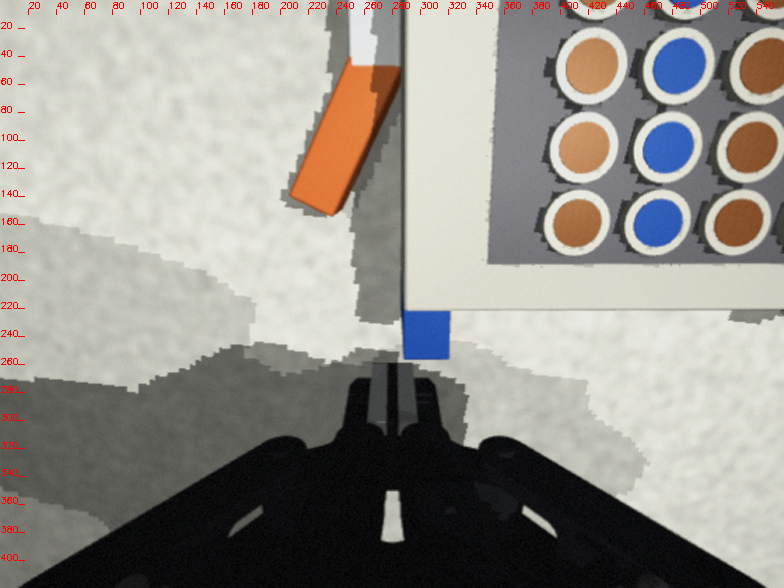

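```bash
python3 -m handwheel '5 -13 0.9 0 0 0 0; 5 -17 1.2 0 0 0 0; 5 -22 1.5 0 0 0 0'; python3 -m handwheel '3 12 -0.8 0 0 0 0; 45 14 -1 0 0 0 0; 95 14 -1 0 0 0 0; 128 14 -1 0 0 0 0; 128 14 -1 0 0 0 0'; python3 look.py 16; python3 post.py 16
```

```text
clock: 17.4
tcp_pos: [0.4797, -0.106, 0.0133]
orientation: [-3.068, -0.182, -0.001]
contact_force: [-2.6, -6.4, 2.4]
grip_width: 0.0001
clock: 18.02
tcp_pos: [0.6113, -0.1027, 0.0138]
orientation: [-3.066, -0.186, -0.005]
contact_force: [-0.6, 0.1, -0.2]
grip_width: 0.0
t 18.07 tcp dock mm [-175.  -59.] z 13.4 F [ 0.1 -0.  -0.6] [-3.066e+00 -1.840e-01 -1.000e-03]
rear px [[266.0, 273.0], [298.0, 273.0]] dock mm [-157.7  -62.2] width 11.9 head deg -0.0
```

View pics/w16.png

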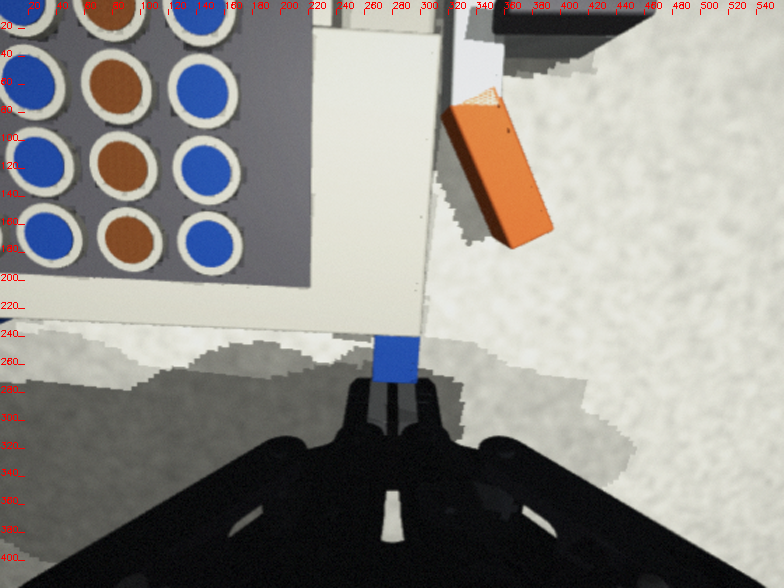

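```bash
python3 -m handwheel '-2 -8 0.6 0 0 0 0; -3 -13 0.9 0 0 0 0; -3 -18 1.3 0 0 0 0'; python3 -m handwheel '0 12 -0.8 0 0 0 0; -45 14 -1 0 0 0 0; -95 14 -1 0 0 0 0; -126 14 -1 0 0 0 0; -126 14 -1 0 0 0 0'; python3 look.py 17; python3 post.py 17
```

```text
clock: 18.45
tcp_pos: [0.6031, -0.088, 0.0141]
orientation: [-3.069, -0.18, -0.004]
contact_force: [4.2, -7.4, -2.8]
grip_width: 0.0004
clock: 19.08
tcp_pos: [0.4755, -0.1158, 0.0131]
orientation: [-3.066, -0.179, 0.006]
contact_force: [0.7, -0.1, 0.2]
grip_width: 0.0002
t 19.12 tcp dock mm [-171.6   72.4] z 13.4 F [1.1 1.  0.7] [-3.066e+00 -1.810e-01  2.000e-03]
rear px [[276.0, 257.0], [308.0, 257.0]] dock mm [-148.    70.2] width 11.7 head deg -0.1
```

View pics/w17.png

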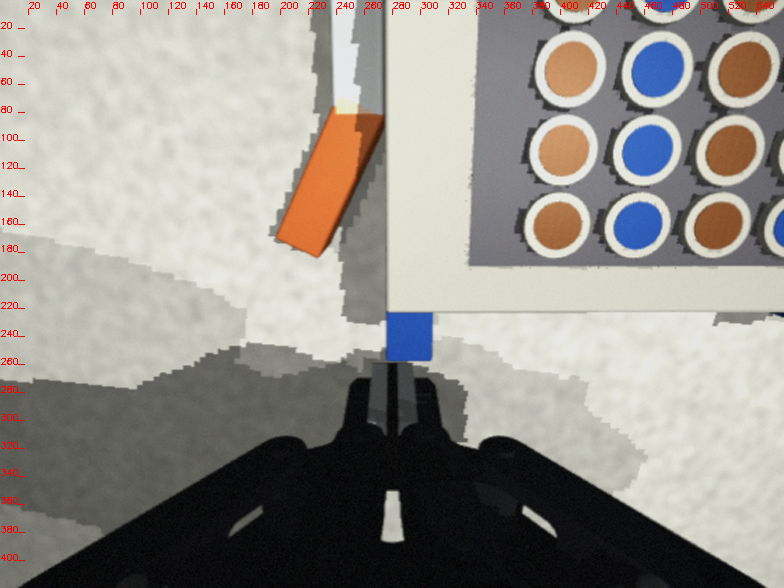

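```bash
python3 -m handwheel '2 -10 0.7 0 0 0 0; 2 -15 1 0 0 0 0; 2 -19 1.3 0 0 0 0'; python3 -m handwheel '3 12 -0.8 0 0 0 0; 45 14 -1 0 0 0 0; 95 14 -1 0 0 0 0; 128 14 -1 0 0 0 0; 128 6 -0.4 0 0 0 0;128 1 0 0 0 0 0; 128 -2 0.2 0 0 0 0;128 -5 0.4 0 0 0 0'; python3 look.py 18
```

```text
clock: 19.5
tcp_pos: [0.4796, -0.0988, 0.0134]
orientation: [-3.07, -0.18, -0.001]
contact_force: [-3.2, -13.4, 3.5]
grip_width: -0.0001
clock: 20.5
tcp_pos: [0.6077, -0.0801, 0.0144]
orientation: [-3.072, -0.179, -0.009]
contact_force: [6.8, -13.6, -3.6]
grip_width: 0.0
t 20.55 tcp dock mm [-151.8  -60.5] z 14.4 F [  6.8 -10.2  -3.8] [-3.072 -0.179 -0.009]
```

View pics/w18.png

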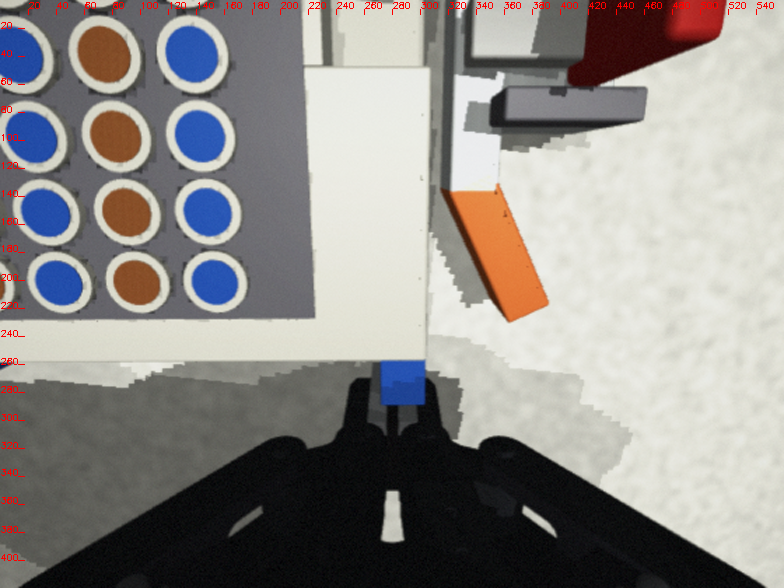

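```bash
python3 -m handwheel '0 -2 0.1 0 0 0 0; 0 -3 0.2 0 0 0 0; 0 -3 0.2 0 0 0 0'; python3 look.py 19; python3 post.py 19
```

```text
clock: 20.92
tcp_pos: [0.6077, -0.0801, 0.0145]
orientation: [-3.075, -0.175, -0.011]
contact_force: [7.3, -14.6, -4.3]
grip_width: -0.0003
t 20.98 tcp dock mm [-151.7  -60.5] z 14.5 F [  8.2 -15.   -4.3] [-3.075 -0.175 -0.011]
rear px [[272.0, 289.0], [303.0, 289.0]] dock mm [-141.5  -63.4] width 11.8 head deg -0.6
```

```bash
python3 -m handwheel '0 18 -1.3 0 0 0 0; -45 22 -1.5 0 0 0 0; -95 22 -1.5 0 0 0 0; -131 22 -1.5 0 0 0 0; -131 22 -1.5 0 0 0 0'; python3 look.py 20; python3 post.py 20
```

```text
clock: 21.6
tcp_pos: [0.473, -0.1105, 0.0127]
orientation: [-3.065, -0.18, 0.008]
contact_force: [1.9, 0.6, 0.3]
grip_width: 0.0002
t 21.65 tcp dock mm [-166.2   73.9] z 13.2 F [0.3 0.1 0.9] [-3.066e+00 -1.810e-01  3.000e-03]
rear px [[280.0, 254.0], [312.0, 254.0]] dock mm [-141.2   70.6] width 11.7 head deg -0.0
```

View pics/w20.png

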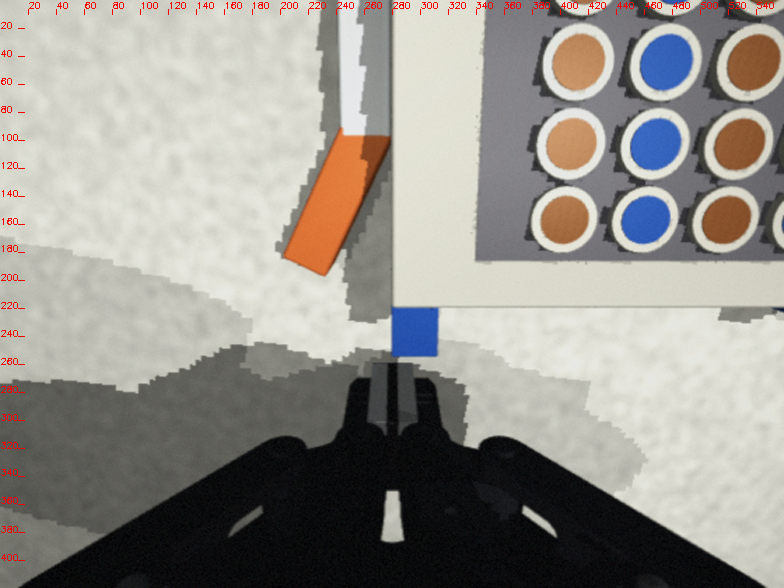

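```bash
python3 -m handwheel '3 -12 0.8 0 0 0 0; 3 -16 1.1 0 0 0 0; 3 -19 1.3 0 0 0 0; 3 -21 1.4 0 0 0 0;3 -21 1.4 0 0 0 0'; python3 look.py 21; python3 -m handwheel '0 -2 0.1 0 0 0 0; 0 -4 0.2 0 0 0 0; 0 -4 0.2 0 0 0 0';  python3 look.py 22; python3 post.py 22
```

```text
clock: 22.28
tcp_pos: [0.4805, -0.0947, 0.0135]
orientation: [-3.074, -0.177, -0.007]
contact_force: [1.5, -18.8, -2.0]
grip_width: -0.0004
t 22.32 tcp dock mm [-151.3   67.5] z 13.5 F [  1.1 -18.8  -1.5] [-3.074 -0.177 -0.007]
clock: 22.7
tcp_pos: [0.4804, -0.0945, 0.0136]
orientation: [-3.078, -0.172, -0.009]
contact_force: [1.8, -28.7, -5.5]
grip_width: 0.0002
t 22.75 tcp dock mm [-151.    67.6] z 13.6 F [  1.7 -28.5  -5.3] [-3.078 -0.172 -0.009]
rear px [[255.0, 291.0], [287.0, 291.0]] dock mm [-141.1   70.9] width 12.1 head deg -0.7
```

View pics/w22.png

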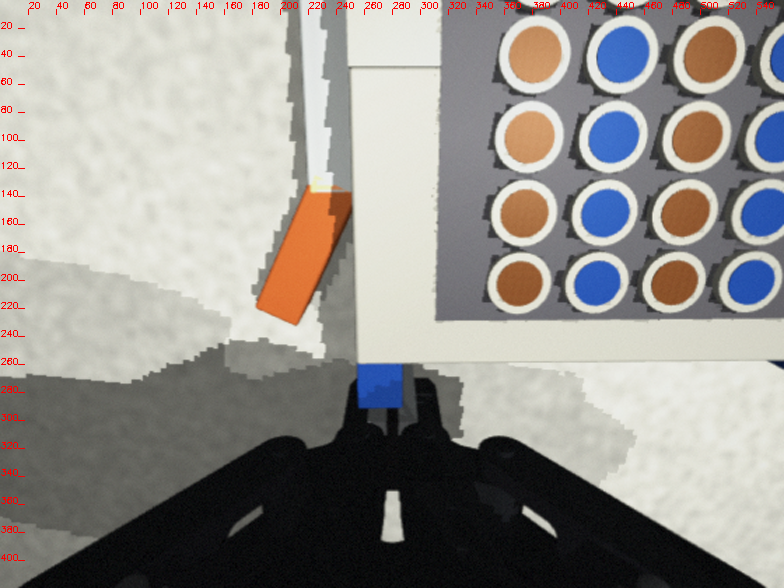

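```bash
python3 -m handwheel '0 20 -2 0 0 0 0; 0 25 -40 0 0 0 0; 20 25 -90 0 0 0 0; 60 20 -140 0 0 0 0; 110 20 -170 0 0 0 0; 110 20 -170 0 0 0 0'; python3 look.py 23; python3 - <<'E'
from h import *
import pickle
f=pickle.load(open("w23.pkl","rb"))
D=[(0,.077,.026),(0,-.077,.026),(-.045,-.12,.058),(-.085,.077,.026),(-.085,-.077,.026),(0,.073,.05),(0,-.073,.05),(0,.03,.05),(-.125,.096,.026),(-.125,-.096,.026)]
save(f,"w23d.png",None,1.4,dots=proj(f,xf(DOCK,D)))
E
```

```text
clock: 23.5
tcp_pos: [0.5959, -0.1011, 0.1853]
orientation: [-3.066, -0.189, -0.013]
contact_force: [-0.1, 0.1, -1.0]
grip_width: -0.0004
t 23.55 tcp dock mm [-171.5  -42.8] z 182.9 F [-1.3  0.8 -0. ] [-3.066 -0.187 -0.005]
```

View pics/w23d.png

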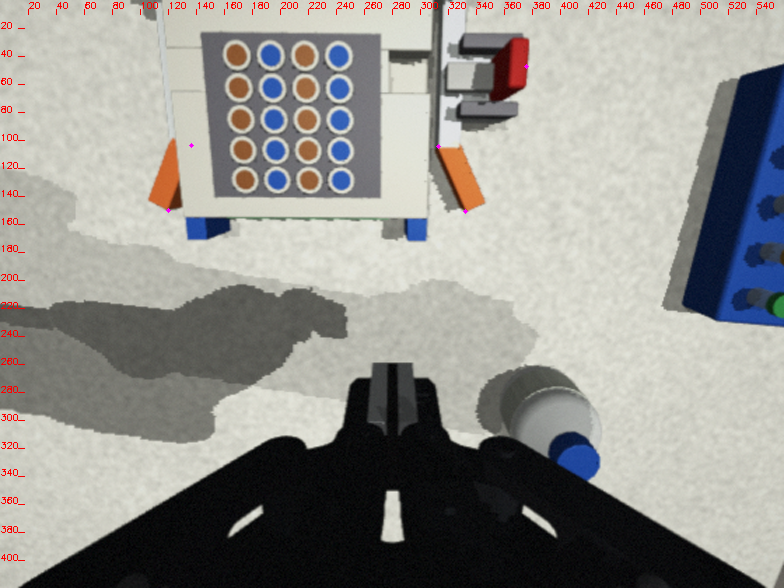

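```bash
python3 -m handwheel '35 -42 3 -1.5 0 0 0; 71 -84 6 -3 0 0 0; 107 -126 9 -4 0 0 0; 107 -126 9 -4 0 0 0; 107 -126 9 -4 0 0 0'; python3 look.py 24
```

```text
clock: 24.18
tcp_pos: [0.6797, 0.0341, 0.1806]
orientation: [3.135, 0.187, 0.001]
contact_force: [-0.6, -0.7, 0.4]
grip_width: 0.0003
t 24.23 tcp dock mm [ -48.  -145.4] z 181.0 F [ 0.2 -0.9  0.7] [3.135e+00 1.840e-01 2.000e-03]
```

View pics/w24.png

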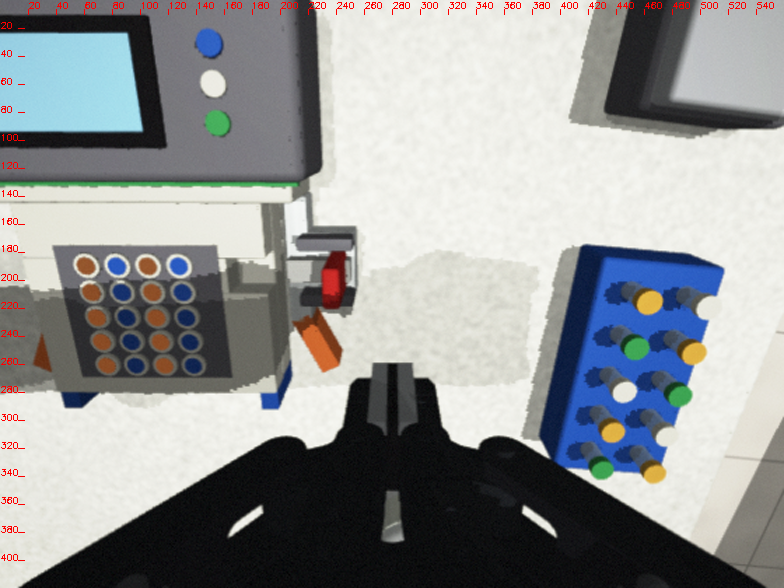

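```bash
python3 - <<'E'
from h import *
import pickle
f=pickle.load(open("w24.pkl","rb"))
D=[(-.033,-.12,.076),(-.057,-.12,.076),(-.057,-.12,.028),(-.033,-.12,.028),(-.057,-.11,.076)]
save(f,"w24z.png",(170,120,270,220),6,dots=proj(f,xf(DOCK,D)))
E
```

```text
(no output)
```

View pics/w24z.png

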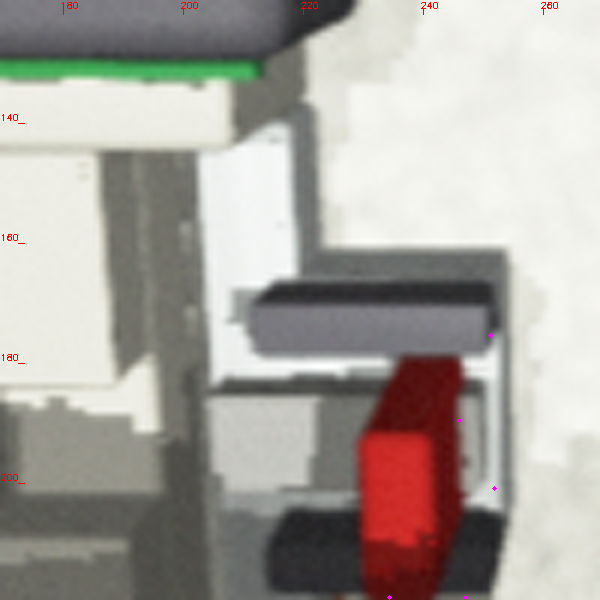

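```bash
python3 - <<'E'
from h import *
import pickle
f=pickle.load(open("w24.pkl","rb"))
print(proj(f,xf(DOCK,[(-.033,-.12,.076),(-.057,-.12,.076),(-.057,-.12,.028),(-.033,-.12,.028)])))
for u,z in [((229,192),.076),((241,192),.076),((241,211),.076),((246,180),.028)]:
    print(u,z,(todock(toplane(f,[u],z)[0])*1e3).round(1))
E
```

```text
[[246.14220137 189.61221404]
 [247.09683681 219.06068794]
 [251.8951569  200.89411318]
 [251.2076002  175.42471763]]
(229, 192) 0.076 [ -34.9 -106.8]
(241, 192) 0.076 [ -34.9 -116. ]
(241, 211) 0.076 [ -50.3 -115.4]
(246, 180) 0.028 [ -37.2 -115.2]
```

```bash
python3 -m handwheel '0 -2 50 0 0 0 0; 0 -3 100 0 0 0 0; 0 -3 130 0 0 0 0; 0 -3 133 0 0 0 0; -10 -3 133 0 0 0 0; -16 -3 133 0 0 0 0; -22 -3 133 0 0 0 0; -28 -3 133 0 0 0 0; -34 -3 133 0 0 0 0;-34 -3 133 0 0 0 0'; python3 look.py 25
```

```text
clock: 25.48
tcp_pos: [0.6476, 0.0334, 0.0495]
orientation: [-3.136, -0.186, -0.007]
contact_force: [2.9, 0.1, 1.1]
grip_width: 0.0002
t 25.52 tcp dock mm [ -43.6 -113.5] z 49.3 F [2.4 0.5 1.9] [-3.136 -0.186 -0.007]
```

View pics/w25.png

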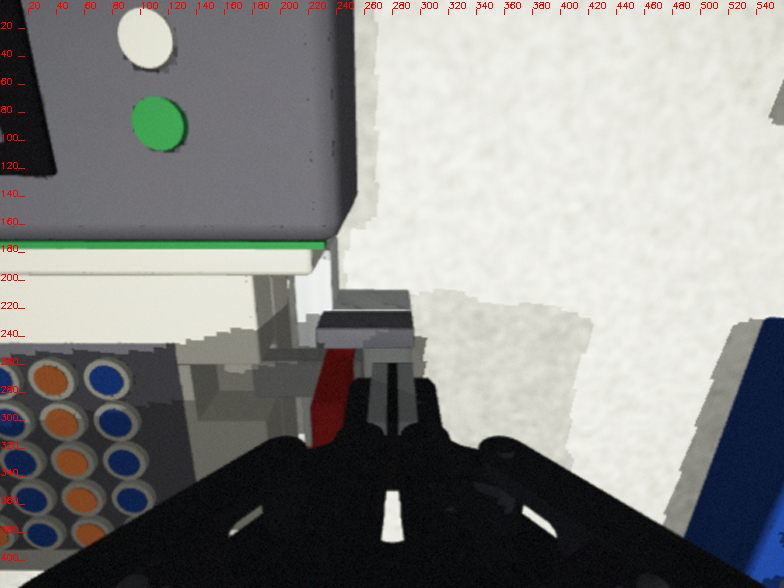

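```bash
python3 -m handwheel '-3 0 0 0 0 0 0; -6 0 0 0 0 0 0; -8 0 0 0 0 0 0'; python3 -m handwheel '-3 0 0 0 0 0 0; -5 0 0 0 0 0 0'; python3 look.py 26
```

```text
clock: 25.9
tcp_pos: [0.6417, 0.0328, 0.0495]
orientation: [-3.136, -0.186, -0.014]
contact_force: [11.9, 1.0, -3.2]
grip_width: -0.0004
clock: 26.15
tcp_pos: [0.6412, 0.0327, 0.05]
orientation: [-3.135, -0.187, -0.028]
contact_force: [24.5, 1.2, -13.7]
grip_width: 0.0001
t 26.2 tcp dock mm [ -43.6 -107.2] z 49.9 F [ 21.2   0.9 -12.8] [-3.135 -0.187 -0.029]
```

View pics/w26.png

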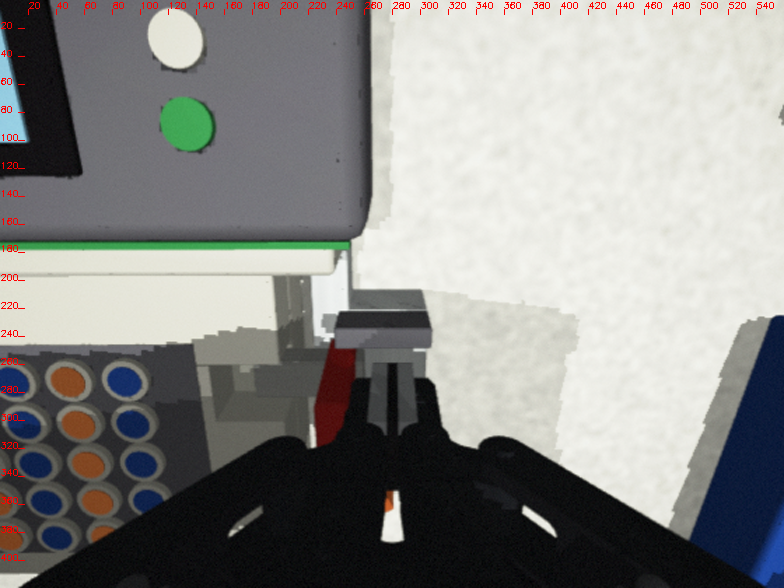

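```bash
python3 -m handwheel '8 0 0 0 0 0 0; 35 0 -2 0 0 0 0; 40 0 -50 0 0 0 0; 40 0 -100 0 0 0 0; 36 0 -131 0 0 0 0; 36 0 -131 0 0 0 0; 36 0 -131 0 0 0 0'; python3 look.py 27; python3 - <<'E'
from h import *
import pickle
f=pickle.load(open("w27.pkl","rb"))
save(f,"w27z.png",(150,110,270,220),6)
E
```

```text
clock: 27.08
tcp_pos: [0.6681, 0.0359, 0.1784]
orientation: [3.136, 0.186, 0.0]
contact_force: [-0.4, -1.1, -0.7]
grip_width: -0.0
t 27.12 tcp dock mm [ -43.6 -134.2] z 178.0 F [-0.8 -0.5 -0.7] [ 3.136e+00  1.860e-01 -1.000e-03]
```

View pics/w27z.png

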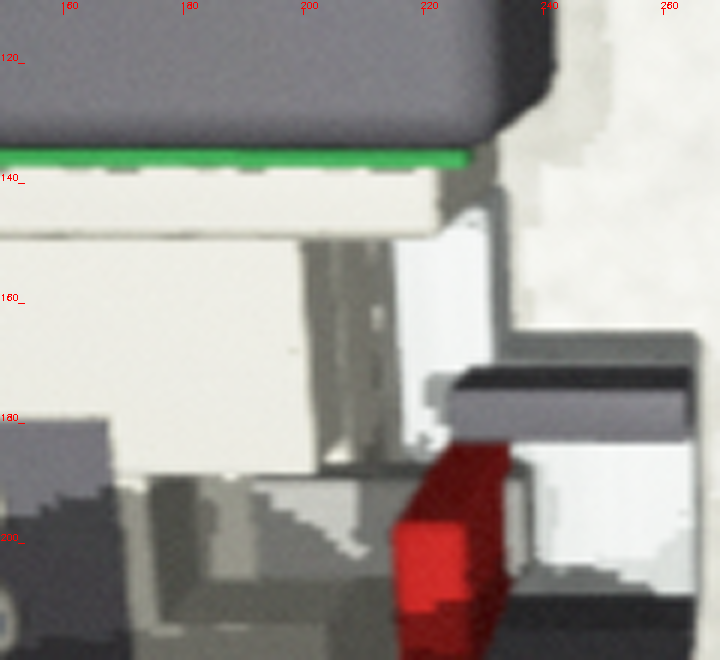

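```bash
python3 - <<'E'
from h import *
import pickle
f=pickle.load(open("w27.pkl","rb"))
for u,z in [((215,197),.076),((227,197),.076),((190.5,195),.04),((198,149.5),.05),((150,149.5),.05),((202,188.5),.05)]:
    print(u,z,(todock(toplane(f,[u],z)[0])*1e3).round(1))
from bench import grab_frame
g=grab_frame("scene"); save(g,"sc27.png",(180,150,340,270),5)
h=grab_frame("side"); save(h,"s27.png",(220,170,350,290),5)
E
```

```text
(215, 197) 0.076 [-35.  -84.9]
(227, 197) 0.076 [-35. -94.]
(190.5, 195) 0.04 [-43.9 -56.3]
(198, 149.5) 0.05 [ -2.8 -68.3]
(150, 149.5) 0.05 [ -2.8 -29.6]
(202, 188.5) 0.05 [-35.4 -69.2]
```

View pics/sc27.png

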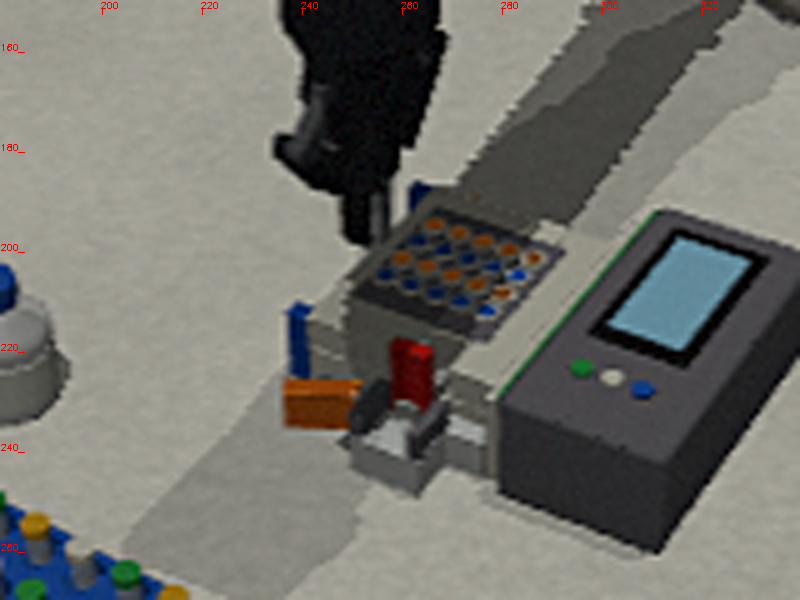

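View pics/s27.png

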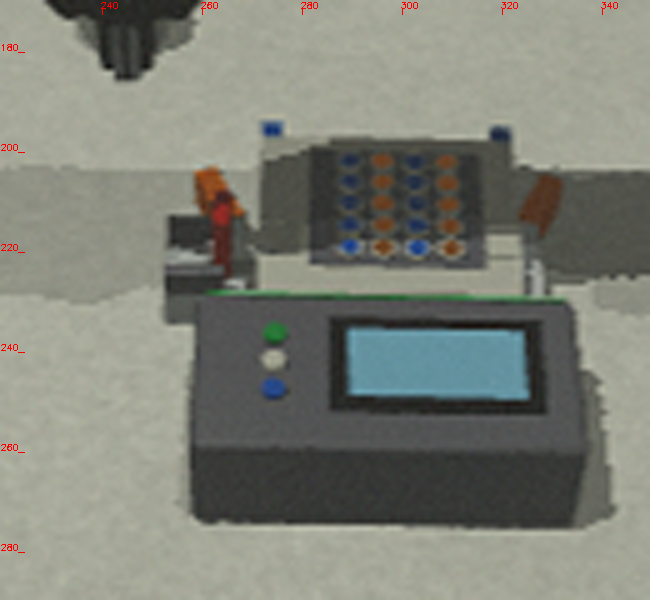

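```bash
python3 -m handwheel '-20 25 0 0 0 0 0; -55 60 0 0 0 0 0; -85 100 0 0 0 0 0; -85 100 0 0 0 0 0; -85 100 0 0 0 0 0'; python3 look.py 28; python3 - <<'E'
from h import *
import pickle
f=pickle.load(open("w28.pkl","rb"))
save(f,"w28z.png",(90,0,390,150),2.6)
f=pickle.load(open("w23.pkl","rb"))
save(f,"w23z.png",(90,90,360,190),2.9)
E
```

```text
clock: 27.85
tcp_pos: [0.5972, -0.0729, 0.1792]
orientation: [-3.135, -0.186, -0.005]
contact_force: [-0.4, 1.2, -0.6]
grip_width: 0.0002
t 27.9 tcp dock mm [-142.5  -51.4] z 179.3 F [-0.2  1.   0.3] [-3.135 -0.188 -0.006]
```

View pics/w28.png

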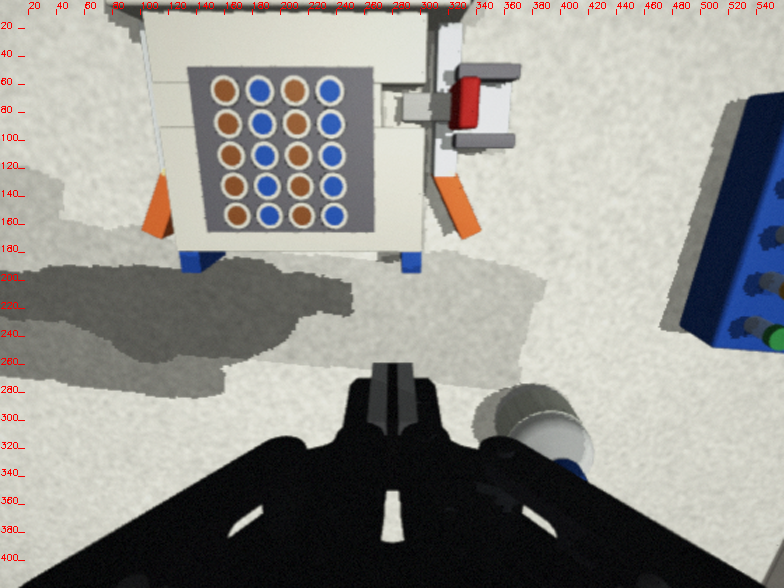

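View pics/w23z.png

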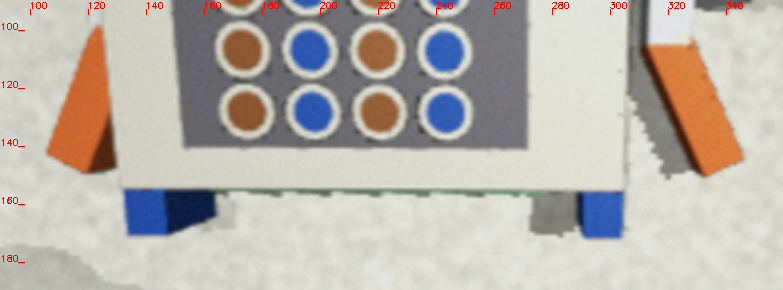

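```bash
python3 - <<'E'
from h import *
import pickle
f=pickle.load(open("w28.pkl","rb"))
save(f,"w28a.png",(90,120,360,200),2.9)
save(f,"w28b.png",(80,0,350,30),2.9)
E
```

View pics/w28a.png

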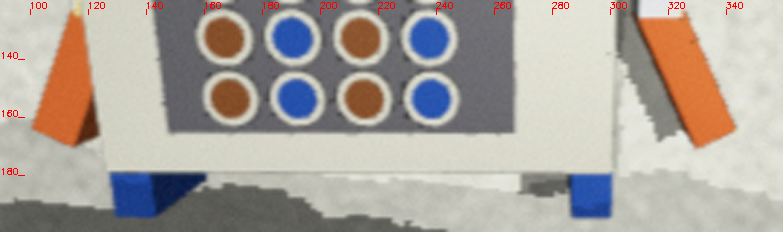

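View pics/w28b.png

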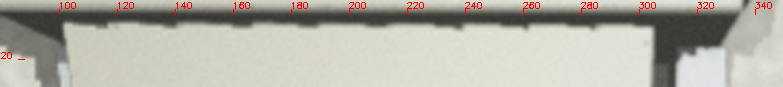

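```bash
python3 - <<'E'
from h import *
import pickle
f=pickle.load(open("w28.pkl","rb"))
D=[(-.125,.096,.026),(-.125,-.096,.026),(-.085,-.077,.026)]
o=np.array([90,120])
u=np.array([(75,147),(698,148),(640,17)])/2.9+o-.5
p,e=fit([(f,D,u)],DOCK); print("dock",p,np.degrees(p[2]-DOCK[2]),todock(p)*1e3,e.round(1).tolist())
P=POST+[(.07,.073,.05),(.07,-.073,.05)]
v=np.r_[np.array([(118,216),(155,216),(571,216),(611,216)])/2.9+o-.5,np.array([(65,23),(654,26)])/2.9+[80,0]-.5]
q,e=fit([(f,P,v)],[.54,-.006,1.69]); print("cart",q,e.round(1).tolist())
for d in (DOCK,p):
    c,s=np.cos(d[2]),np.sin(d[2]); x=q[:2]-d[:2]
    print("cart in dock mm",1e3*(c*x[0]+s*x[1]),1e3*(-s*x[0]+c*x[1]),np.degrees(q[2]-d[2]))
print("stop at z.05 rows",proj(f,xf(p,[(0,.073,.05),(0,-.073,.05),(0,0,.072)])))
E
```

```text
dock [0.53069179 0.06360009 1.68479366] -0.2352760046359718 [ 0.08183084 -1.00845914] [[0.5, -0.0], [-0.4, 0.3], [-0.1, -0.3]]
cart [ 0.53467937 -0.00779555  1.68450661] [[-0.7, 0.3], [0.6, 0.3], [0.1, 0.8], [0.4, 0.9], [-1.0, -0.6], [0.5, -0.8]]
cart in dock mm -71.28630596147431 3.444234498558723 -0.2517227512759966
cart in dock mm -71.38581932578171 4.159595019285609 -0.016446746640024754
stop at z.05 rows [[106.40858196   4.63737486]
 [311.35130179   5.44504282]
 [202.18447506  -3.78511973]]
```

```bash
python3 -m handwheel '9 33 30 2 0 0 0; 9 35 80 4 0 0 0; 9 35 130 4 0 0 0; 9 35 160 4 0 0 0; 9 35 165 4 0 0 0; 9 35 165 4 0 0 0'; python3 look.py 29; python3 post.py 29
```

```text
clock: 28.65
tcp_pos: [0.6119, -0.1061, 0.0153]
orientation: [-3.066, -0.184, -0.001]
contact_force: [0.4, 0.0, 0.4]
grip_width: -0.0001
t 28.7 tcp dock mm [-178.4  -62.1] z 16.0 F [-0.3 -0.3  1.1] [-3.066e+00 -1.840e-01 -3.000e-03]
rear px [[268.0, 220.0], [300.0, 220.0]] dock mm [-141.   -63.3] width 11.6 head deg 0.0
```

View pics/w29.png

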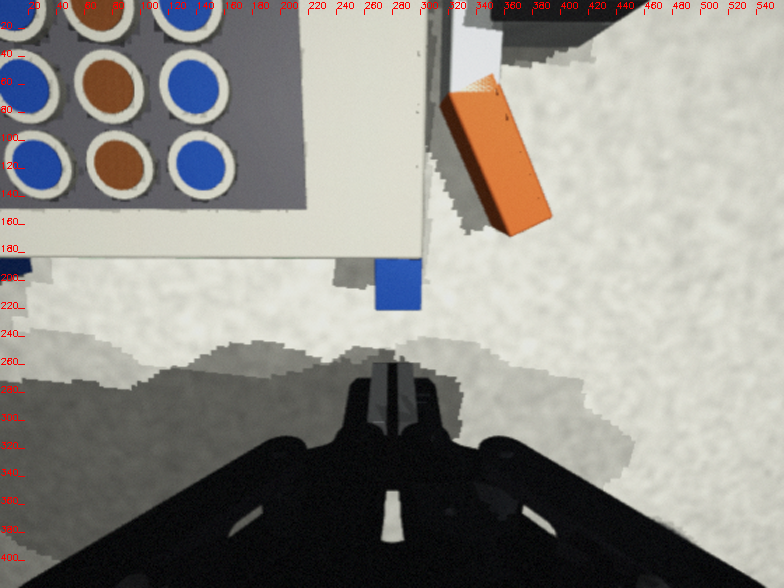

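Right post still at −141 mm; press it gently to confirm it is on the rigid stop.

```bash
python3 -m handwheel '-2 -18 1.3 0 0 0 0; -2 -24 1.7 0 0 0 0; -2 -28 2 0 0 0 0; -2 -30 2.1 0 0 0 0;-2 -30 2.1 0 0 0 0'; python3 look.py 30;python3 -m handwheel '0 -2 0.1 0 0 0 0; 0 -3 0.2 0 0 0 0; 0 -3 0.2 0 0 0 0'; python3 look.py 31;python3 -m handwheel '0 -2 0.1 0 0 0 0; 0 -4 0.2 0 0 0 0; 0 -4 0.2 0 0 0 0'; python3 look.py 32; python3 post.py 32
```

```text
clock: 29.32
tcp_pos: [0.6065, -0.0804, 0.0158]
orientation: [-3.07, -0.179, -0.004]
contact_force: [0.7, -6.1, 2.2]
grip_width: -0.0001
t 29.38 tcp dock mm [-151.8  -59.3] z 15.8 F [ 0.  -6.5  3.4] [-3.07  -0.179 -0.004]
clock: 29.75
tcp_pos: [0.6064, -0.0802, 0.0159]
orientation: [-3.073, -0.176, -0.005]
contact_force: [0.3, -11.3, 2.1]
grip_width: 0.0
t 29.8 tcp dock mm [-151.7  -59.3] z 15.9 F [  0.9 -11.9   2.4] [-3.073 -0.176 -0.005]
clock: 30.18
tcp_pos: [0.6064, -0.0801, 0.016]
orientation: [-3.077, -0.172, -0.007]
contact_force: [2.6, -19.2, 0.2]
grip_width: 0.0002
t 30.23 tcp dock mm [-151.6  -59.3] z 16.0 F [  2.4 -19.1   0.8] [-3.077 -0.172 -0.007]
rear px [[275.0, 287.0], [306.0, 287.0]] dock mm [-141.3  -63.5] width 11.9 head deg -0.6
```

```bash
python3 -m handwheel '0 -2 0.1 0 0 0 0; 0 -5 0.3 0 0 0 0; 0 -5 0.3 0 0 0 0'; python3 look.py 33; python3 post.py 33; python3 -m handwheel '0 20 -1.3 0 0 0 0; 0 40 -10 0 0 0 0; 0 40 -60 0 0 0 0; 0 40 -120 0 0 0 0; 0 40 -165 0 0 0 0; 0 40 -165 0 0 0 0;0 40 -165 0 0 0 0'; python3 look.py 34
```

```text
clock: 30.6
tcp_pos: [0.6064, -0.08, 0.0161]
orientation: [-3.082, -0.167, -0.01]
contact_force: [4.7, -28.4, -2.7]
grip_width: -0.0002
t 30.65 tcp dock mm [-151.4  -59.3] z 16.1 F [  4.7 -28.8  -1.9] [-3.082 -0.167 -0.01 ]
rear px [[275.0, 288.0], [306.0, 288.0]] dock mm [-141.4  -63.5] width 11.9 head deg -0.9
clock: 31.52
tcp_pos: [0.6092, -0.116, 0.1768]
orientation: [-3.066, -0.183, 0.0]
contact_force: [-0.7, 0.4, -0.3]
grip_width: 0.0001
t 31.57 tcp dock mm [-187.4  -57.3] z 175.9 F [-0.6  0.1 -0.5] [-3.065e+00 -1.830e-01  3.000e-03]
```

View pics/w34.png

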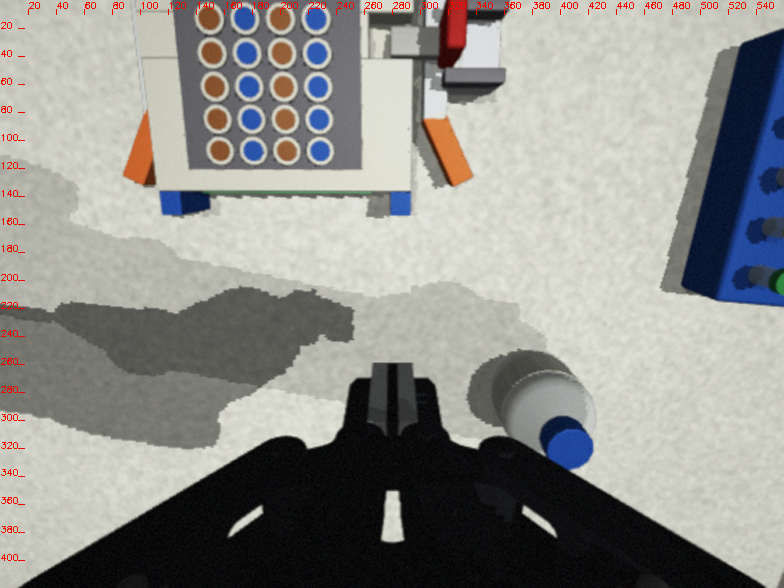

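The cartridge sits square and did not give when either post was pressed, the bolt is in the notch, the hand is clear, and the bottle hasn't moved.

```bash
python3 -c "
from bench import workorder; print(workorder.hand_in())"
```

```text
the job is handed in; nothing more can be done
None
```

I walked the cartridge into the dock with alternating pushes on the two blue posts, slid the bolt in with the red tab, took the hand away and handed the job in at about 32 s. The hand-in gives no verdict, so what follows is my own checks.

- **Home against the stop:** Both posts held still when pressed: they gave only 0.2–0.3 mm when the push rose from about 19 to 29 N on the left post and from about 6 to 28 N on the right.
- **Squareness:** My camera fits put the cartridge within about 0.3° of the dock's axis.
- **Bolt:** It stopped hard, at about 24 N. The tab's outer face then measured dock y = -94 mm, which is full travel (26 mm), and the tongue is visible in the notch.
- **Bystanders:** In the last view the bottle stands upright and I saw no sign that it had moved. I did not measure the jar, cup or plate stack again, but the arm went nowhere near the cup and plate stack, and I steered clear of the jar.

- **Order of the push and the bolt:** I pressed the left post to 28.7 N before sliding the bolt. The right post had reached only about 17 N by then, so I pressed it again to 28 N afterwards; it did not move.
- **One disagreement:** The camera fits put the cartridge about 1.3 mm short of home. That is inside the calibration error and the 2.5 mm limit, and I trusted the firm contact over it.
- **Connector:** I did not see it directly; its travel is inferred from the cartridge being on the stop.

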